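# Refit the washed stove burner from under the tub and ladle

### The job

The gas stove's burner has been washed and its two parts, the ported brass crown and the flat black cap, are drying in the narrow steel tray, hemmed in by the closed tub and with the slotted ladle lying across the rim. Move the tub (upright) and the ladle onto the chopping board, set the crown foot down in the burner seat on the stove and the cap flat and centred on top of the crown, and only then put the tub and the ladle back in and across the tray just as they were. Leave the blue bowl and the steel tumbler where they stand.

Things in the scene. Friction and masses are not known exactly. Their poses are not given: they have to be found in the camera images.
- crown: Brass burner crown, round, 28 mm high, 0.24 kg, dark flame ports round its side. Foot 46 mm across for the lower 12 mm (chamfered), head 60 mm across from 12 to 28 mm, top flat. Origin: centre of its underside, z up. Starts foot down on the tray floor, about 72 mm from the tray's middle towards either end, with no finger room between it and the tub. Hold it by the head.
- cap: Burner cap: flat black enamelled disc, 54 mm across, 12 mm thick (side upright for 9 mm, then bevelled to 44 mm at the top), 0.14 kg. Origin: centre of its underside, z up. Starts flat on the tray floor at the other end from the crown, about 72 mm from the tray's middle. Its place is flat on the crown's top, 28 mm above the crown's origin.
- tub: Closed round plastic tub, off-white, 95 mm high, 0.18 kg: body 60 mm across, lid 64 mm across over the top 18 mm. Origin: centre of its underside, z up. Starts on the tray floor near the tray's middle, its lid clear above the rim.
- ladle: Slotted steel ladle, 0.17 kg. Flat handle 16 mm wide, 5 mm thick, x = -175 to +65 mm; dish 92 mm across centred at x = +105 mm, its bottom 12 mm below the handle. Origin: balance point, on the handle's underside; x to the dish, z up. Starts level across the tray's long rims, handle to the robot, about 85 mm from the tray's middle to its +y end. On a flat board it tilts 0.05 rad, origin 8 mm up.
- tray: Narrow stainless drying tray, fixed on the counter, open on top: outside 92 mm along its x, 308 mm along its y, 60 mm high; walls and floor 4 mm thick (inside 84 by 300 mm, floor 4 mm above the counter). Origin: centre of its underside, z up.
- board: Wooden chopping board, fixed on the counter, the side area: 320 mm along its x, 210 mm along its y, 15 mm thick. Origin: centre of its underside, z up.
- stove: Single-burner gas stove, off, fixed: 310 mm along x (-170 to +140), 280 mm along y, black glass top 78 mm above the counter, knob at -x. Origin: on the counter right below the centre of the burner seat, z up. The seat is a round aluminium cup, 72 mm across outside, 60 mm inside, its rim 88 mm and its floor 81 mm above the counter; the crown's foot stands on that floor with 7 mm play all round.
- bowl: Bystander: blue ceramic bowl, 130 mm across, 60 mm high, loose, empty, on the far side of the tray. Origin: centre of its underside.
- tumbler: Bystander: empty steel tumbler, 64 mm across, 90 mm high, loose, on the far side of the tray. Origin: centre of its underside.
There are look-alikes about, which are no part of the job. Of the things like the cap, leave any that is green, orange or red; of the rest the larger one is meant.

How it is judged:
On the way, in this order (a step that is already met when the one before it is completed fails the run):
1. the ladle and the upright tub lie released on the chopping board, while crown and cap are still in the tray (x of ladle in the frame of board between -0.16 and 0.16 m and y of ladle in the frame of board between -0.105 and 0.105 m and height (world z) of ladle below 0.05 m and contact force between the fingers and ladle below 0.2 N and linear speed of each of ladle, tub below 0.03 m/s and x of tub in the frame of board between -0.16 and 0.16 m and y of tub in the frame of board between -0.105 and 0.105 m and height (world z) of tub below 0.022 m and contact force between the fingers and tub below 0.2 N and angle between tub's own z axis and vertical below 0.1 rad and x of crown in the frame of tray between -0.046 and 0.046 m and y of crown in the frame of tray between -0.154 and 0.154 m and height (world z) of each of crown, cap below 0.02 m and x of cap in the frame of tray between -0.046 and 0.046 m and y of cap in the frame of tray between -0.154 and 0.154 m), for 0.2 s.
2. the crown stands, released, with its foot in the stove's burner seat, the ladle and tub still on the board (horizontal distance between crown and stove below 0.009 m and z of crown in the frame of stove between 0.078 and 0.084 m and angle between crown's own z axis and vertical below 0.08 rad and contact force between the fingers and crown below 0.2 N and x of ladle in the frame of board between -0.16 and 0.16 m and y of ladle in the frame of board between -0.105 and 0.105 m and height (world z) of ladle below 0.05 m and contact force between the fingers and ladle below 0.2 N and linear speed of each of ladle, tub below 0.03 m/s and x of tub in the frame of board between -0.16 and 0.16 m and y of tub in the frame of board between -0.105 and 0.105 m and height (world z) of tub below 0.022 m and contact force between the fingers and tub below 0.2 N and angle between tub's own z axis and vertical below 0.1 rad), for 0.2 s.
3. the cap lies, released, flat and centred on the seated crown, the ladle and tub still on the board (horizontal distance between crown and stove below 0.009 m and z of crown in the frame of stove between 0.078 and 0.084 m and angle between each of crown, cap's own z axis and vertical below 0.08 rad and horizontal distance between cap and crown below 0.008 m and z of cap in the frame of crown between 0.025 and 0.031 m and contact force between the fingers and cap below 0.2 N and x of ladle in the frame of board between -0.16 and 0.16 m and y of ladle in the frame of board between -0.105 and 0.105 m and height (world z) of ladle below 0.05 m and contact force between the fingers and ladle below 0.2 N and linear speed of each of ladle, tub below 0.03 m/s and x of tub in the frame of board between -0.16 and 0.16 m and y of tub in the frame of board between -0.105 and 0.105 m and height (world z) of tub below 0.022 m and contact force between the fingers and tub below 0.2 N and angle between tub's own z axis and vertical below 0.1 rad), for 0.2 s.
At the end, for the whole second after the job is handed in: Crown seated in the stove's seat (9 mm, tilt 0.08 rad), cap flat on it (8 mm); tub upright in the tray within 15 mm of its start; ladle level across the tray within 15 mm of its start (balance point), within 0.3 rad of square to the tray; all released and at rest (horizontal distance between crown and stove below 0.009 m and z of crown in the frame of stove between 0.078 and 0.084 m and angle between each of crown, cap's own z axis and vertical below 0.08 rad and horizontal distance between cap and crown below 0.008 m and z of cap in the frame of crown between 0.025 and 0.031 m and distance of each of tub, ladle from where it was at the start of the episode below 0.015 m and angle between tub's own z axis and vertical below 0.1 rad and angle between the x axis of ladle and the x axis of tray, either way round below 0.3 rad and angle between ladle's own z axis and vertical below 0.12 rad and contact force between the fingers and crown below 0.2 N and linear speed of each of crown, cap, tub, ladle below 0.02 m/s and angular speed of each of crown, cap, tub, ladle below 0.2 rad/s and contact force between the fingers and cap below 0.2 N and contact force between the fingers and tub below 0.2 N and contact force between the fingers and ladle below 0.2 N); the robot touches nothing.
It fails at once if the blue bowl is pushed more than 20 mm from its place (distance of bowl from where it was at the start of the episode above 0.02 m).
It fails at once if the steel tumbler is pushed more than 20 mm from its place (distance of tumbler from where it was at the start of the episode above 0.02 m).
It also fails if it takes over 136 s, if anything falls off the work surface, if the arm or the gripper's body presses on something with over 40 N, if the wrist force passes 120 N, or if a joint passes its speed limit or range.

### The arm

A 6-joint arm with a two-finger parallel gripper is mounted at the origin on the work surface. World frame = base frame: x ahead of the robot, y to its left, z up, the work surface at z = 0. Lengths are in m, angles in rad, forces in N, time in s.
With the tool pointing down it reaches from about 0.35 to 0.775 m from the base axis. Payload 7.3 kg.
Tool frame: the origin (TCP) lies midway between the tips of the shut fingers; the grasp point (between the pads) lies 19 mm behind it (robot.tcp_to_grasp is the distance from the TCP to the grasp point, in m); z points along the fingers, y is the line along which they close (so a half turn about z gives the same grasp; the last joint's range is limited). The gripper opens to 92 mm and grips with 3 to 60 N. Pads are 19 mm wide; open, the fingers measure 130 mm over their backs; the gripper's body (75 mm by 190 mm) begins 47 mm behind the grasp point.
Start: joints at [-1.307, 0.342, 1.524, -0, 1.275, -0.146], TCP at [0.209, -0.482, 0.227] pointing down, gripper open.
Joint ranges: [-2.53, 2.53], [-0.77, 2.02], [0.04, 2.7], [-1, 4.14], [0.28, 2.66], [-3.11, 3.11]. Speed limits (rad/s): [2.57, 2.57, 3.14, 3.14, 3.14, 3.14].

### API

Orientations are given as [roll, pitch, yaw] about the fixed x, y, z axes, in that order (R = Rz(yaw) Ry(pitch) Rx(roll)).
In Python, from cell import readout, cams, ticket, robot gives the robot as it stands. The module is installed in compiled form; this text tells all that it offers.
- The arm moves only by the tool jog_arm, never from a script. Its argument "plan" is a list of rows, each a list of 5 numbers: the shift along the world's x, y, z each as a share of 0.08 m, from -1 to 1, then the turn about the world's z as a share of 90 degrees, from -1 to 1, then the opening, from -1 (shut) to 1 (fully open). A call has 1 to 12 rows; each row is the pose to reach, as a shift and turn from the pose commanded when the call began; what a row does not reach only later rows make up. A row lasts 1/10 s, in which the tool goes at most 50 mm and 8.59 degrees, less where a joint would pass 70% of its speed; a pose out of reach is approached as far as the arm can. A call with a number of a shift or a turn outside -1 to 1 is refused whole. A call with a gripper value outside its range is refused whole. The fingers move at their own pace and stop on an object; "squeeze" is the grip in N (left out, the last holds). Time passes only in rows, so rows that repeat a pose let the fingers close. It gives the time, the measured TCP pose, the force, the opening and the grip force at its end, in the units of the state.
- readout.observe(): the state, without advancing time (a new reading comes with each control period).
- cams.read_camera(name): name is "scene" or "top" or "wrist"; returns the picture (480x640x3 uint8, blue, green, red); there is no depth.
- cams.calibration(name): a dict with "K" (3x3 intrinsics, pixels), "world_from_camera" (4x4, takes a point from camera to world coordinates). Camera axes: x right, y down, z forward; pixel columns grow to the right and rows downward; lengths in m; the calibration is good to about 2 mm. A picture is of the moment at which its call begins: read the wrist's pose just before it. calibration takes no time and is no camera call; for the wrist camera it gives the pose at the moment of the call.
- ticket.hand_in(): hands the job in; it is judged then, once.
The state is a dict: "time": time; "qpos": joint angles; "qvel": joint speeds; "joint_efforts": joint torques, N m; "tool_pos": TCP position; "tool_rot": TCP orientation; "contact_force": force on the tool from outside, world axes, zero at the start; "torque": the same for the moment, N m; "opening": finger opening in m; "grip_force": force on a finger pad.
Only numpy, scipy, OpenCV 4.12 (cv2) and the standard library are available. Lean on these libraries where they do the work, as an engineer would, in place of code of your own. Each camera call takes 0.05 s, during which the arm holds its last target. There are 200 camera calls.

## Working session

There is one attempt and no reset: what is moved stays moved. The work goes in short steps, Python scripts to look and compute and a tool call to move; the robot and the scene stay as the last step left them, time stands still between calls to the robot, and variables do not carry over. Pictures are saved under pics/ and viewed, at most 16 in all, crops included, and the job is handed in when it is done.

Besides the shell and the picture viewer there is one more tool, called as name([rows], argument=value, ...), one row to a line, values as JSON. jog_arm: Moves the arm, as the interface text tells. Shift numbers are shares of 0.08 m and turn numbers shares of 90 degrees, none past 1 either way. Its arguments: {"type":"object","properties":{"plan":{"type":"array"},"squeeze":{"type":"number"}},"required":["plan"]}

```bash
mkdir -p pics; cat > h.py <<'E'
import numpy as np,cv2
from cell import readout,cams,ticket,robot
def ray(name,u,v,z,c=None):
    c=c or cams.calibration(name);K=np.array(c["K"]);T=np.array(c["world_from_camera"])
    d=T[:3,:3]@np.linalg.inv(K)@np.array([u,v,1.]);o=T[:3,3]
    return o+d*(z-o[2])/d[2]
def proj(name,p,c=None):
    c=c or cams.calibration(name);K=np.array(c["K"]);T=np.linalg.inv(np.array(c["world_from_camera"]))
    q=K@(T[:3,:3]@np.array(p)+T[:3,3]);return q[:2]/q[2]
def snap(name,fn):
    c=cams.calibration(name);im=cams.read_camera(name);cv2.imwrite('pics/'+fn,im);return im,c
E
python3 - <<'E'
from h import *
print(readout.observe())
for n in("top","scene","wrist"):
    im,c=snap(n,n+'0.png');print(n,np.round(c["K"],1).tolist(),np.round(c["world_from_camera"],3).tolist())
E
```

```text
{'time': 0.0, 'qpos': array([-1.30702234e+00,  3.42700220e-01,  1.52502796e+00, -4.86921701e-05,
        1.27541600e+00, -1.46004903e-01]), 'qvel': array([-0.00012741,  0.00069728, -0.00044864,  0.0015491 , -0.00055357,
       -0.00070204]), 'joint_efforts': array([ 2.21046874e-03, -4.31241095e+01, -2.44217509e+01,  7.19470507e-02,
        5.59643924e-02, -1.47106834e-04]), 'tool_pos': array([ 0.20905696, -0.48112261,  0.22605283]), 'tool_rot': array([-3.14005085e+00, -1.79661763e-04,  4.09792961e-01]), 'contact_force': array([-0.29145365, -0.98422947,  0.24841355]), 'torque': array([-0.01159604,  0.00256616, -0.03799095]), 'grip_force': 0.0, 'opening': 0.09212622957826708}
top [[511.1, 0.0, 315.1], [0.0, 511.1, 234.1], [0.0, 0.0, 1.0]] [[-0.015, -0.998, 0.063, 0.486], [-1.0, 0.014, -0.018, 0.014], [0.017, -0.064, -0.998, 1.088], [0.0, 0.0, 0.0, 1.0]]
scene [[456.6, 0.0, 333.0], [0.0, 456.6, 240.9], [0.0, 0.0, 1.0]] [[-0.26, 0.556, -0.789, 1.289], [0.965, 0.137, -0.222, 0.205], [-0.015, -0.82, -0.572, 0.598], [0.0, 0.0, 0.0, 1.0]]
wrist [[410.9, 0.0, 313.7], [0.0, 410.9, 238.3], [0.0, 0.0, 1.0]] [[0.399, -0.872, -0.282, 0.285], [-0.917, -0.381, -0.121, -0.448], [-0.002, 0.306, -0.952, 0.383], [0.0, 0.0, 0.0, 1.0]]
```

View pics/top0.png

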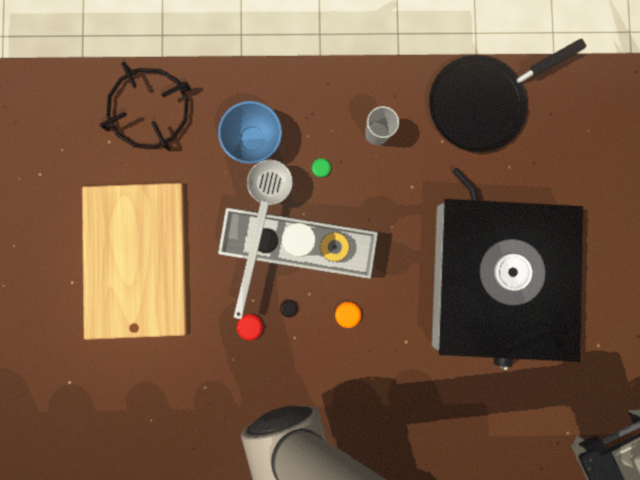

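View pics/scene0.png

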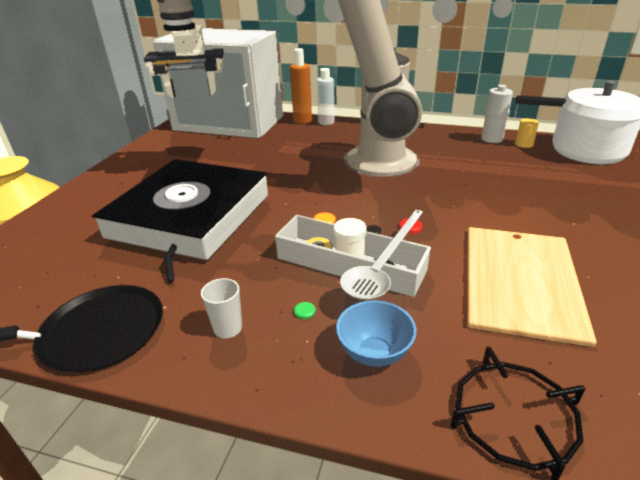

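The top view shows the tray at about (219–377, 208–278). Inside it are the crown at (334,247), the tub at (298,239) and the cap at (268,240) under the ladle handle. The ladle runs from (238,317) to its dish at (270,182). The seat is at (513,272), the board at (82–186, 183–339), and the small black disc at (288,308) is the decoy.

```bash
cat > m.py <<'E'
from h import *
im=cv2.imread('pics/top0.png');c=cams.calibration('top')
hsv=cv2.cvtColor(im,cv2.COLOR_BGR2HSV)
def blob(mask,box,z,nm):
    x0,y0,x1,y1=box;m=np.zeros_like(mask);m[y0:y1,x0:x1]=mask[y0:y1,x0:x1]
    cs,_=cv2.findContours(m,cv2.RETR_EXTERNAL,cv2.CHAIN_APPROX_NONE);k=max(cs,key=cv2.contourArea)
    (u,v),r=cv2.minEnclosingCircle(k);p=ray('top',u,v,z,c);s=(c["world_from_camera"][2][3]-z)/511
    e=cv2.minAreaRect(k)
    print(nm,(round(u,1),round(v,1)),'diam mm',round(2000*r*s,1),'at',p.round(4),'rect',np.round(e[0],1),np.round(np.array(e[1])*s*1000,1),round(e[2],1),'->',ray('top',*e[0],z,c).round(4),[ray('top',*q,z,c)[:2].round(3).tolist() for q in cv2.boxPoints(e)])
H,S,V=cv2.split(hsv)
R=lambda a:a.astype(np.uint8)*255
blob(R((S<45)&(V>225)),(278,220,319,260),.099,'tub')
blob(R((S>90)&(H>15)&(H<35)&(V>90)),(315,228,355,266),.032,'crown')
blob(R((S<60)&(V>170)),(480,240,550,305),.088,'seat')
blob(R((S<60)&(V>60)),(470,225,560,315),.078,'seatring')
blob(R((S>40)&(H>10)&(H<30)&(V>150)),(70,170,200,350),.015,'board')
blob(R((V<60)),(250,222,285,258),.014,'cap')
blob(R((V<60)),(275,295,303,322),.01,'decoy')
blob(R((S<70)&(V>60)),(210,200,385,285),.06,'tray+')
blob(R((H>95)&(H<125)&(S>80)),(210,90,290,170),.04,'bowl')
blob(R((S<70)&(V>80)),(355,95,410,155),.09,'tumbler')
cv2.imwrite('pics/crop0.png',cv2.resize(im[150:335,205:395],None,fx=4,fy=3.2*1.0,interpolation=cv2.INTER_CUBIC) if 0 else cv2.resize(im[155:330,210:390],None,fx=3.4,fy=3.4,interpolation=cv2.INTER_CUBIC))
E
python3 m.py
```

```text
tub (297.7, 239.3) diam mm 64.5 at [0.5396 0.0298 0.099 ] rect [297.5 239.5] [60. 60.] 90.0 -> [0.5391 0.0302 0.099 ] [[0.57, 0.06], [0.569, -0.0], [0.509, 0.001], [0.51, 0.061]]
crown (334.4, 246.5) diam mm 60.4 at [ 0.5271 -0.0448  0.032 ] rect [334. 246.] [57.9 57.9] 90.0 -> [ 0.5282 -0.044   0.032 ] [[0.558, -0.015], [0.557, -0.074], [0.499, -0.072], [0.5, -0.015]]
seat (513.3, 271.9) diam mm 73.4 at [ 0.4701 -0.3928  0.088 ] rect [513.2 271.8] [72.  70.6] 45.0 -> [ 0.4704 -0.3926  0.088 ] [[0.472, -0.342], [0.521, -0.394], [0.469, -0.444], [0.42, -0.391]]
seatring (512.1, 271.7) diam mm 132.3 at [ 0.4703 -0.3944  0.078 ] rect [512.5 271.5] [128.5 128.5] 90.0 -> [ 0.4708 -0.3952  0.078 ] [[0.536, -0.333], [0.534, -0.463], [0.406, -0.457], [0.408, -0.328]]
board (132.0, 261.0) diam mm 384.7 at [0.5035 0.377  0.015 ] rect [132.3 260.9] [324.6 214.2] 88.7 -> [0.5037 0.3764 0.015 ] [[0.665, 0.488], [0.667, 0.274], [0.345, 0.267], [0.344, 0.476]]
cap (266.1, 240.3) diam mm 48.2 at [0.543  0.0977 0.014 ] rect [268.9 240.9] [34.  47.9] 13.0 -> [0.5415 0.0917 0.014 ] [[0.522, 0.114], [0.569, 0.103], [0.561, 0.07], [0.514, 0.081]]
decoy (289.0, 308.0) diam mm 36.3 at [0.4006 0.0513 0.01  ] rect [289. 308.] [33.8 33.8] 90.0 -> [0.4006 0.0513 0.01  ] [[0.417, 0.068], [0.417, 0.034], [0.384, 0.035], [0.384, 0.068]]
tray+ (297.5, 243.4) diam mm 323.2 at [0.5333 0.0309 0.06  ] rect [297.4 239.8] [168.1 321.7] 87.2 -> [0.5407 0.0312 0.06  ] [[0.619, 0.195], [0.631, -0.128], [0.462, -0.132], [0.451, 0.188]]
bowl (249.6, 131.9) diam mm 129.1 at [0.7676 0.1279 0.04  ] rect [250. 132.] [123.1 127.2] 90.0 -> [0.7673 0.127  0.04  ] [[0.831, 0.191], [0.83, 0.062], [0.704, 0.063], [0.705, 0.191]]
tumbler (381.0, 125.5) diam mm 78.8 at [ 0.7644 -0.1385  0.09  ] rect [379.8 124.8] [62.2 77.4] 45.0 -> [ 0.7659 -0.136   0.09  ] [[0.761, -0.086], [0.817, -0.143], [0.771, -0.187], [0.715, -0.129]]
```

View pics/crop0.png

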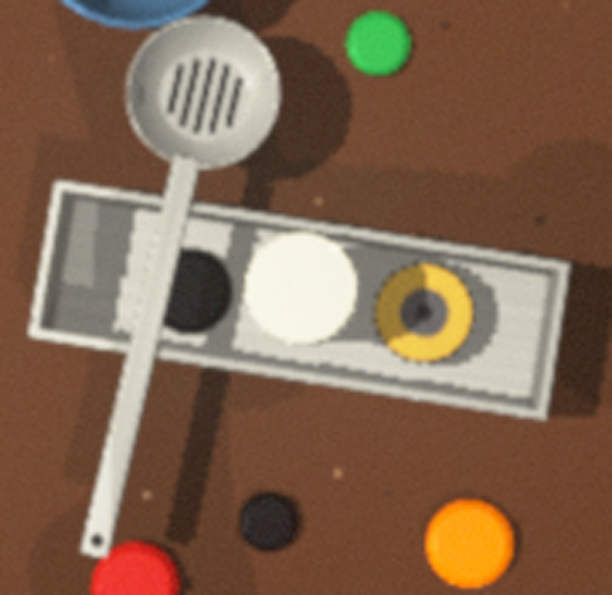

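The crop shows the tray's outer corners at crop pixels (57,182), (570,263), (547,418) and (30,337). The handle end is at (95,552), the handle-to-dish joint at (185,158) and the dish at (204,92). The cap at (190,290) is partly hidden by the handle.

```bash
python3 - <<'E'
from h import *
c=cams.calibration('top')
f=lambda u,v,z:ray('top',u/3.4+210,v/3.4+155,z,c)
C=np.array([f(*p,.06)[:2] for p in[(57,182),(570,263),(547,418),(30,337)]])
print('corners',C.round(4).tolist(),'mid',C.mean(0).round(4),'len',np.linalg.norm(C[0]-C[1]),np.linalg.norm(C[3]-C[2]),np.linalg.norm(C[0]-C[3]))
ty=(C[0]-C[1]+C[3]-C[2]);ty/=np.linalg.norm(ty);print('tray yaw',np.arctan2(-ty[0],ty[1]))
tx=np.array([ty[1],-ty[0]])
a=f(95,552,.065)[:2];d=f(185,158,.065)[:2];e=f(204,92,.065)[:2]
u=(d-a)/np.linalg.norm(d-a);print('ladle end',a,'yaw',np.arctan2(u[1],u[0]),'len to joint',np.linalg.norm(d-a),'dish',np.linalg.norm(e-a),np.arctan2(*(e-a)[::-1]))
o=a+.175*u;m=C.mean(0)
for n,p in dict(ladle=o,tub=np.array([.5396,.030]),crown=np.array([.5275,-.0445]),cap=f(190,290,.016)[:2]).items():
  print(n,p.round(4),'in tray',np.round([(p-m)@tx,(p-m)@ty],4))
print(m+.072*ty,m-.072*ty)
E
```

```text
corners [[0.6057, 0.1727], [0.5535, -0.1312], [0.4618, -0.1155], [0.5141, 0.1889]] mid [0.5338 0.0287] len 0.3083632262647944 0.3088715507438124 0.09310643036694258
tray yaw -0.17015135835131914
ladle end [0.38817561 0.15066674] yaw -0.2315794814219843 len to joint 0.23661707764460413 dish 0.27748355636451233 -0.2397541282659601
ladle [0.5585 0.1105] in tray [0.0105 0.0848]
tub [0.5396 0.03  ] in tray [0.0055 0.0022]
crown [ 0.5275 -0.0445] in tray [ 0.0062 -0.0732]
cap [0.5428 0.0979] in tray [-0.0028  0.0697]
[0.54597116 0.09968136] [ 0.52158742 -0.04223915]
```

jog_arm([
  [0.27,0.46,0,-0.1,0],
  [0.55,0.92,0,-0.19,0],
])

```text
time: 0.35
tool_pos: [0.2531, -0.4073, 0.2261]
tool_rot: [-3.141, 0.0, 0.103]
contact_force: [-0.3, -0.0, 0.9]
opening: 0.0804
grip_force: 0.0
```

jog_arm([
  [0.27,0.46,0,-0.09,0],
  [0.55,0.92,0,-0.18,0],
])

```text
time: 0.55
tool_pos: [0.2971, -0.3336, 0.2265]
tool_rot: [-3.141, 0.0, -0.174]
contact_force: [0.6, -0.2, 0.2]
opening: 0.0645
grip_force: 0.0
```

jog_arm([
  [0.27,0.46,0,0,0],
  [0.55,0.92,0,0,0],
])

```text
time: 0.75
tool_pos: [0.3411, -0.26, 0.2267]
tool_rot: [-3.142, 0.0, -0.169]
contact_force: [0.7, -0.1, 0.3]
opening: 0.0488
grip_force: 0.0
```

jog_arm([
  [0.27,0.46,0,0,0],
  [0.55,0.92,0,0,-0.3],
])

```text
time: 0.95
tool_pos: [0.3852, -0.1864, 0.2267]
tool_rot: [3.141, 0.0, -0.168]
contact_force: [0.4, -0.8, 0.3]
opening: 0.0415
grip_force: 0.0
```

jog_arm([
  [0.27,0.46,0,-0.04,-0.35],
  [0.54,0.93,0,-0.04,-0.35],
])

```text
time: 1.15
tool_pos: [0.4285, -0.112, 0.2267]
tool_rot: [3.141, -0.0, -0.233]
contact_force: [-0.1, -1.5, 0.8]
opening: 0.0306
grip_force: 0.0
```

jog_arm([
  [0.27,0.46,0,0,-0.35],
  [0.54,0.93,0,0,-0.35],
])

```text
time: 1.35
tool_pos: [0.4716, -0.0375, 0.2266]
tool_rot: [3.141, 0.0, -0.231]
contact_force: [1.0, -1.0, 0.7]
opening: 0.0301
grip_force: 0.0
```

jog_arm([
  [0.27,0.46,0,0,-0.35],
  [0.54,0.93,0,0,-0.35],
])

```text
time: 1.55
tool_pos: [0.5148, 0.0369, 0.2266]
tool_rot: [3.141, 0.0, -0.231]
contact_force: [1.0, -0.9, -0.3]
opening: 0.03
grip_force: 0.0
```

jog_arm([
  [0.27,0.46,-0.3,0,-0.35],
  [0.54,0.92,-0.9,0,-0.35],
  [0.54,0.92,-1,0,-0.35],
  [0.54,0.92,-1,0,-0.35],
])

```text
time: 1.95
tool_pos: [0.5558, 0.1101, 0.1432]
tool_rot: [3.14, 0.007, -0.229]
contact_force: [0.1, -0.2, 1.3]
opening: 0.0296
grip_force: 0.0
```

```bash
python3 - <<'E'
from h import *
s=readout.observe();print(s['tool_pos'],s['tool_rot'],s['opening']);im,c=snap('wrist','w1.png');snap('top','t1.png')
for x in(0,.05,-.05):
  p=np.array([.5585,.1105,.065])+x*np.array([np.cos(-.235),np.sin(-.235),0]);print(proj('wrist',p,c))
E
```

```text
[0.55577643 0.11008871 0.14322063] [ 3.13962517  0.00668655 -0.22850047] 0.02960676887387307
[311.99411683 243.7601558 ]
[312.5350761  160.25184847]
[311.5172774  317.37023322]
```

View pics/w1.png

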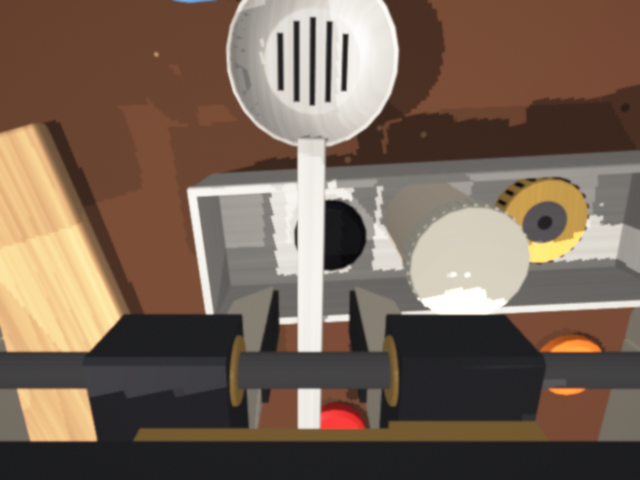

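The wrist view shows the handle centred between the fingers at column 311, with the predicted balance point at (312,244) on it. The cap is at (335,235), the tub lid at (470,262) and the crown at (545,220).

jog_arm([
  [0,0,-0.5,0,-0.35],
  [0,0,-0.7,0,-0.35],
  [0,0,-0.7,0,-0.35],
])

```text
time: 2.35
tool_pos: [0.5566, 0.1076, 0.0903]
tool_rot: [3.141, 0.002, -0.232]
contact_force: [-0.0, -0.8, 0.4]
opening: 0.0298
grip_force: 0.0
```

jog_arm([
  [0,0.02,-0.4,0,-0.35],
  [0,0.02,-0.54,0,-0.35],
  [0,0.02,-0.54,0,-0.35],
  [0,0.02,-0.54,0,-1],
  [0,0.02,-0.54,0,-1],
  [0,0.02,-0.54,0,-1],
  [0,0.02,-0.54,0,-1],
], squeeze=25)

```text
time: 3.05
tool_pos: [0.5585, 0.1104, 0.0491]
tool_rot: [-3.141, -0.003, -0.231]
contact_force: [0.1, -0.2, 6.8]
opening: 0.015
grip_force: 25.0
```

jog_arm([
  [0,0,0.2,0,-1],
  [0,0,0.6,0,-1],
  [0,0,1,0,-1],
  [0,0,1,0,-1],
])

```text
time: 3.45
tool_pos: [0.5601, 0.1106, 0.1321]
tool_rot: [-3.139, -0.008, -0.231]
contact_force: [1.8, -0.2, -1.8]
opening: 0.0153
grip_force: 25.0
```

jog_arm([
  [0,0.3,0,0.07,-1],
  [-0.1,0.98,0,0.15,-1],
])

```text
time: 3.65
tool_pos: [0.551, 0.1819, 0.1271]
tool_rot: [3.14, -0.0, 0.005]
contact_force: [1.8, 0.3, -1.2]
opening: 0.0155
grip_force: 25.0
```

jog_arm([
  [-0.1,0.49,0,0,-1],
  [-0.15,0.98,0,0,-1],
])

```text
time: 3.85
tool_pos: [0.5369, 0.2635, 0.1265]
tool_rot: [3.141, 0.002, 0.005]
contact_force: [1.0, -1.2, -2.0]
opening: 0.0154
grip_force: 25.0
```

jog_arm([
  [-0.1,0.49,0,0,-1],
  [-0.15,0.98,0,0,-1],
])

```text
time: 4.05
tool_pos: [0.5249, 0.3419, 0.1264]
tool_rot: [3.141, 0.002, 0.005]
contact_force: [0.8, -0.5, -2.1]
opening: 0.0156
grip_force: 25.0
```

jog_arm([
  [-0.1,0.49,0,0,-1],
  [-0.14,0.98,0,0,-1],
  [-0.14,0.98,0,0,-1],
  [-0.14,0.98,-0.3,0,-1],
  [-0.14,0.98,-0.8,0,-1],
  [-0.14,0.98,-0.8,0,-1],
  [-0.14,0.98,-0.8,0,-1],
])

```text
time: 4.75
tool_pos: [0.5146, 0.4182, 0.0629]
tool_rot: [3.14, 0.002, 0.004]
contact_force: [0.8, 1.0, -1.5]
opening: 0.0151
grip_force: 25.0
```

```bash
python3 - <<'E'
from h import *
im,c=snap('top','t2.png');cv2.imwrite('pics/t2c.png',cv2.resize(im[160:360,60:400],None,fx=2.3,fy=2.3))
E
```

```text
(no output)
```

View pics/t2c.png

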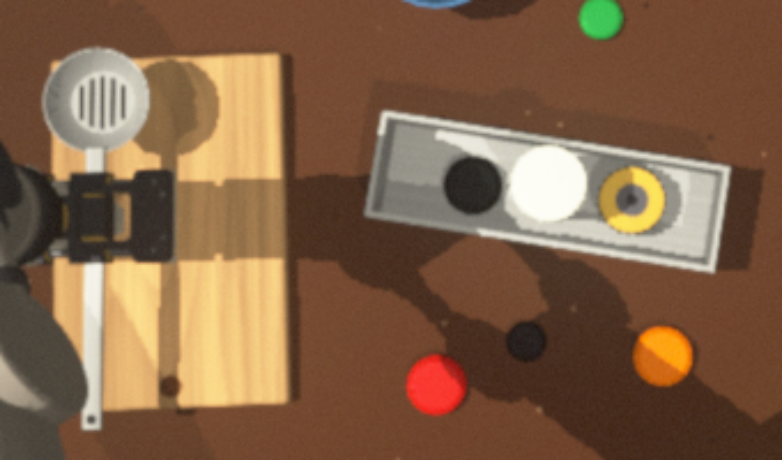

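The ladle is held over the board, dish at (97,98) and handle end at (91,425). The tray, now unobstructed, shows the cap at (473,185), the tub at (548,183) and the crown at (632,198).

jog_arm([
  [0.06,0,-0.3,0,-1],
  [0.06,0,-0.5,0,-1],
  [0.06,0,-0.56,0,-1],
  [0.06,0,-0.56,0,-1],
  [0.06,0,-0.56,0,-1],
])

```text
time: 5.3
tool_pos: [0.5203, 0.4194, 0.0198]
tool_rot: [-3.141, -0.001, 0.005]
contact_force: [-0.4, 0.4, -1.0]
opening: 0.0156
grip_force: 25.0
```

jog_arm([
  [0,0,-0.02,0,-1],
  [0,0,-0.02,0,-0.7],
  [0,0,-0.02,0,-0.5],
  [0,0,-0.02,0,-0.3],
  [0,0,-0.02,0,-0.25],
  [0,0,-0.02,0,-0.25],
  [0,0,0.3,0,-0.25],
  [0,0,0.9,0,-0.25],
  [0,0,1,0,-0.25],
])

```text
time: 6.2
tool_pos: [0.5225, 0.4208, 0.1049]
tool_rot: [-3.136, -0.009, 0.005]
contact_force: [0.1, 0.4, 0.2]
opening: 0.0346
grip_force: 0.0
```

jog_arm([
  [0,-0.4,0.5,-0.05,0.2],
  [0,-0.97,0.6,-0.11,0.6],
])

```text
time: 6.4
tool_pos: [0.5212, 0.3433, 0.1504]
tool_rot: [-3.137, -0.006, -0.168]
contact_force: [0.8, -0.3, 0.8]
opening: 0.0463
grip_force: 0.0
```

jog_arm([
  [0,-0.49,0,0,1],
  [0.1,-0.97,0,0,1],
])

```text
time: 6.6
tool_pos: [0.5272, 0.2625, 0.1474]
tool_rot: [-3.141, -0.001, -0.167]
contact_force: [0.7, 0.4, -0.2]
opening: 0.0617
grip_force: 0.0
```

jog_arm([
  [0,-0.49,0,0,1],
  [0.1,-0.97,0,0,1],
])

```text
time: 6.8
tool_pos: [0.5352, 0.1848, 0.1468]
tool_rot: [3.141, 0.0, -0.168]
contact_force: [0.3, 0.3, 0.1]
opening: 0.0778
grip_force: 0.0
```

jog_arm([
  [0,-0.49,0,0,1],
  [0.05,-0.97,0,0,1],
])

```text
time: 7.0
tool_pos: [0.5395, 0.107, 0.1467]
tool_rot: [3.141, 0.0, -0.168]
contact_force: [1.1, -0.4, 1.0]
opening: 0.0904
grip_force: 0.0
```

jog_arm([
  [0,-0.49,0,0,1],
  [0,-0.97,0,0,1],
  [0,-0.97,0,0,1],
  [0,-0.97,0,0,1],
])

```text
time: 7.4
tool_pos: [0.5399, 0.0305, 0.1467]
tool_rot: [-3.141, -0.0, -0.17]
contact_force: [0.4, 1.5, -0.4]
opening: 0.0918
grip_force: 0.0
```

```bash
python3 - <<'E'
from h import *
s=readout.observe();print(s['tool_pos'],s['tool_rot'],s['opening']);im,c=snap('wrist','w3.png');im,c=snap('top','t3.png')
p=np.array([.5396,.03,.099]);cw=cams.calibration('wrist');print(proj('wrist',p,cw))
hsv=cv2.cvtColor(im,cv2.COLOR_BGR2HSV)
E
cp pics/t3.png /tmp/; python3 -c "
import cv2,numpy as np
a=cv2.imread('pics/w3.png');b=cv2.imread('pics/t3.png')[160:360,60:300]
cv2.imwrite('pics/m3.png',np.hstack([cv2.resize(a,(480,360)),cv2.resize(b,(320,267))[:267] if 0 else cv2.copyMakeBorder(cv2.resize(b,(320,267)),0,93,0,0,0)]))"
```

```text
[0.53986263 0.03047864 0.146743  ] [-3.14128504e+00 -2.95269782e-05 -1.70230976e-01] 0.09182460194643208
[317.73732299 267.10995502]
```

View pics/m3.png

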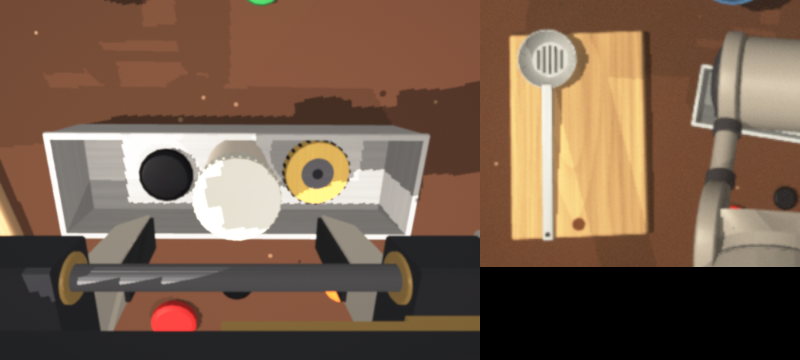

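The ladle lies on the board, dish at (548,58) and handle end at (547,236). In the wrist view the lid is at full-image pixel (315,265), against a prediction of (318,267). Next is the tub grasp.

jog_arm([
  [0,0,-0.5,0,1],
  [0,0,-0.94,0,1],
  [0,0,-0.94,0,1],
  [0,0,-0.94,0,0.3],
  [0,0,-0.94,0,-0.1],
  [0,0,-0.94,0,-0.1],
  [0,0,-0.94,0,-0.1],
  [0,0,-0.94,0,-0.1],
  [0,0,-0.94,0,-0.1],
], squeeze=20)

```text
time: 8.4
tool_pos: [0.5407, 0.0309, 0.0728]
tool_rot: [-3.141, -0.003, -0.168]
contact_force: [-0.8, -0.0, 6.9]
opening: 0.0633
grip_force: 20.0
```

jog_arm([
  [0,0,0.2,0,-0.1],
  [0,0,0.7,0,-0.1],
  [0,0,1,0,-0.1],
  [0,0,1,0,-0.1],
])

```text
time: 8.8
tool_pos: [0.5418, 0.0309, 0.155]
tool_rot: [-3.141, -0.007, -0.168]
contact_force: [0.5, -0.2, -1.8]
opening: 0.0629
grip_force: 20.0
```

jog_arm([
  [-0.18,0.4,0,0,-0.1],
  [-0.37,0.88,0,0,-0.1],
])

```text
time: 9.0
tool_pos: [0.5095, 0.101, 0.1504]
tool_rot: [3.141, 0.002, -0.171]
contact_force: [0.1, 0.2, -2.0]
opening: 0.063
grip_force: 20.0
```

jog_arm([
  [-0.18,0.44,0,0,-0.1],
  [-0.38,0.89,0,0,-0.1],
])

```text
time: 9.2
tool_pos: [0.4785, 0.1736, 0.1502]
tool_rot: [3.141, 0.002, -0.169]
contact_force: [-0.2, 0.7, -1.3]
opening: 0.0629
grip_force: 20.0
```

jog_arm([
  [-0.18,0.44,0,0,-0.1],
  [-0.38,0.89,0,0,-0.1],
])

```text
time: 9.4
tool_pos: [0.448, 0.2448, 0.1503]
tool_rot: [3.14, 0.002, -0.168]
contact_force: [1.0, 0.0, -1.7]
opening: 0.0631
grip_force: 20.0
```

jog_arm([
  [-0.18,0.44,0,0,-0.1],
  [-0.38,0.89,0,0,-0.1],
  [-0.38,0.89,0,0,-0.1],
  [-0.38,0.89,-0.4,0,-0.1],
  [-0.38,0.89,-0.7,0,-0.1],
  [-0.38,0.89,-0.75,0,-0.1],
  [-0.38,0.89,-0.75,0,-0.1],
])

```text
time: 10.1
tool_pos: [0.4186, 0.3142, 0.0906]
tool_rot: [3.14, 0.002, -0.169]
contact_force: [0.4, -0.0, -1.0]
opening: 0.0631
grip_force: 20.0
```

jog_arm([
  [0,0,-0.05,0,-0.1],
  [0,0,-0.08,0,-0.1],
  [0,0,-0.08,0,-0.1],
  [0,0,-0.08,0,-0.1],
])

```text
time: 10.5
tool_pos: [0.4193, 0.3151, 0.0856]
tool_rot: [-3.141, -0.001, -0.168]
contact_force: [1.5, 0.1, -0.4]
opening: 0.0632
grip_force: 20.0
```

jog_arm([
  [0,0,-0.02,0,-0.1],
  [0,0,-0.02,0,-0.1],
  [0,0,-0.02,0,0.2],
  [0,0,-0.02,0,0.6],
  [0,0,-0.02,0,1],
  [0,0,-0.02,0,1],
  [0,0,0.3,0,1],
  [0,0,1,0,1],
  [0,0,1,0,1],
])

```text
time: 11.4
tool_pos: [0.4216, 0.3165, 0.1704]
tool_rot: [-3.136, -0.008, -0.168]
contact_force: [0.2, 0.9, -0.1]
opening: 0.0914
grip_force: 0.0
```

jog_arm([
  [0.1,-0.4,0,0,1],
  [0.27,-0.9,0,0,1],
])

```text
time: 11.6
tool_pos: [0.4403, 0.2434, 0.1654]
tool_rot: [-3.141, -0.001, -0.165]
contact_force: [1.1, 0.1, -1.4]
opening: 0.0917
grip_force: 0.0
```

jog_arm([
  [0.13,-0.45,0,0,1],
  [0.27,-0.9,0,0,1],
])

```text
time: 11.8
tool_pos: [0.4623, 0.1697, 0.165]
tool_rot: [3.141, 0.0, -0.168]
contact_force: [-0.2, 0.2, 0.2]
opening: 0.092
grip_force: 0.0
```

jog_arm([
  [0.13,-0.45,0,0,1],
  [0.27,-0.9,0,0,1],
])

```text
time: 12.0
tool_pos: [0.4839, 0.0976, 0.1649]
tool_rot: [3.142, 0.0, -0.168]
contact_force: [0.6, -0.4, 0.3]
opening: 0.0916
grip_force: 0.0
```

jog_arm([
  [0.13,-0.45,0,0,1],
  [0.27,-0.9,0,0,1],
])

```text
time: 12.2
tool_pos: [0.5055, 0.0255, 0.1649]
tool_rot: [3.142, 0.0, -0.168]
contact_force: [1.1, 0.8, -0.6]
opening: 0.0921
grip_force: 0.0
```

jog_arm([
  [0.13,-0.45,0,0,1],
  [0.27,-0.9,-0.2,0,1],
  [0.27,-0.9,-0.7,0,1],
  [0.27,-0.9,-0.7,0,1],
  [0.27,-0.9,-0.7,0,1],
])

```text
time: 12.7
tool_pos: [0.5265, -0.0446, 0.109]
tool_rot: [-3.141, 0.002, -0.168]
contact_force: [0.1, -1.1, 0.8]
opening: 0.0917
grip_force: 0.0
```

```bash
python3 - <<'E'
from h import *
s=readout.observe();print(s['tool_pos'],s['tool_rot'],s['opening']);im,c=snap('wrist','w4.png');t,ct=snap('top','t4.png')
print(proj('wrist',[.5275,-.0445,.032],c))
hsv=cv2.cvtColor(im,cv2.COLOR_BGR2HSV);m=cv2.inRange(hsv,(15,90,70),(35,255,255));
cs,_=cv2.findContours(m,0,1)
for k in cs:
  if cv2.contourArea(k)>800: print(cv2.minEnclosingCircle(k),cv2.boundingRect(k))
cv2.imwrite('pics/m4.png',np.hstack([cv2.resize(im,(480,360)),cv2.copyMakeBorder(cv2.resize(t[160:360,60:300],(320,267)),0,93,0,0,0)]))
E
```

```text
[ 0.52645959 -0.04455456  0.10900631] [-3.14137811e+00  2.26325134e-03 -1.67903005e-01] 0.0916934609158099
[313.65018867 247.35950886]
((467.0, 430.5), 172.26226806640625) (295, 421, 345, 20)
((377.0, 407.5), 32.09760665893555) (345, 389, 65, 39)
((531.5, 370.5), 36.50352478027344) (512, 335, 39, 72)
((96.0, 370.5), 36.39034652709961) (78, 335, 38, 72)
((312.842529296875, 245.4898223876953), 49.7559814453125) (264, 200, 99, 94)
```

View pics/m4.png

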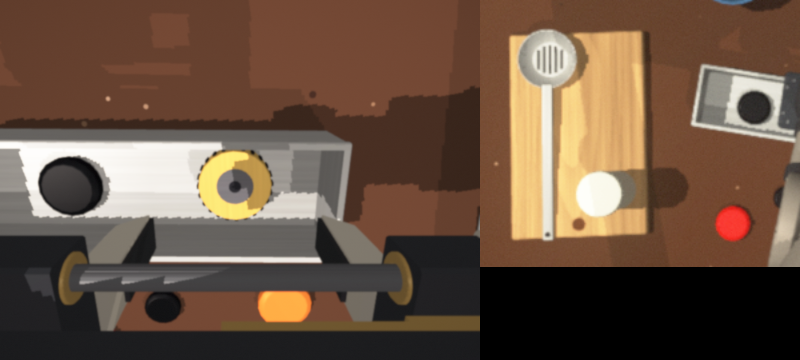

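The tub stands upright at (599,193) and the ladle lies at (547,60–236), both on the board. The crown reads (313,246) against a prediction of (314,247), so I can grasp it.

jog_arm([
  [0,0,-0.5,0,1],
  [0,0,-1,0,1],
  [0,0,-1,0,1],
])

```text
time: 13.1
tool_pos: [0.5246, -0.0437, 0.0267]
tool_rot: [-3.141, 0.007, -0.167]
contact_force: [0.5, -0.1, -0.6]
opening: 0.0918
grip_force: 0.0
```

jog_arm([
  [0,0,-0.19,0,1],
  [0,0,-0.19,0,1],
  [0,0,-0.19,0,1],
])

```text
time: 13.4
tool_pos: [0.5282, -0.0449, 0.0161]
tool_rot: [3.141, -0.003, -0.167]
contact_force: [0.4, -1.0, 0.2]
opening: 0.0917
grip_force: 0.0
```

jog_arm([
  [0,0,0,0,0.6],
  [0,0,0,0,0.35],
  [0,0,0,0,0.2],
  [0,0,0,0,0.2],
  [0,0,0,0,0.2],
  [0,0,0,0,0.2],
  [0,0,0,0,0.2],
], squeeze=30)

```text
time: 14.1
tool_pos: [0.5271, -0.0449, 0.0141]
tool_rot: [-3.142, -0.0, -0.168]
contact_force: [-1.4, 0.3, 3.2]
opening: 0.0589
grip_force: 30.0
```

jog_arm([
  [0,0,0,0,-0.1],
  [0,0,0,0,-0.1],
  [0,0,0,0,-0.1],
  [0,0,0,0,-0.1],
])

```text
time: 14.5
tool_pos: [0.5271, -0.0449, 0.0141]
tool_rot: [3.142, -0.0, -0.168]
contact_force: [-0.9, 1.2, 5.5]
opening: 0.0586
grip_force: 30.0
```

jog_arm([
  [0,0,0.2,0,-0.1],
  [0,0,0.7,0,-0.1],
  [0,0,1,0,-0.1],
])

```text
time: 14.8
tool_pos: [0.5272, -0.0451, 0.0951]
tool_rot: [3.141, -0.0, -0.168]
contact_force: [0.9, 1.0, -3.0]
opening: 0.0585
grip_force: 30.0
```

jog_arm([
  [-0.07,-0.4,0.4,0,-0.1],
  [-0.14,-0.87,0.9,0,-0.1],
])

```text
time: 15.0
tool_pos: [0.5152, -0.1108, 0.162]
tool_rot: [-3.141, 0.003, -0.166]
contact_force: [1.6, -0.7, -2.4]
opening: 0.0586
grip_force: 30.0
```

jog_arm([
  [-0.07,-0.44,0,0,-0.1],
  [-0.14,-0.87,0,0,-0.1],
])

```text
time: 15.2
tool_pos: [0.505, -0.1821, 0.1628]
tool_rot: [3.141, -0.001, -0.168]
contact_force: [0.9, 0.6, -2.7]
opening: 0.0586
grip_force: 30.0
```

jog_arm([
  [-0.07,-0.44,0,0,-0.1],
  [-0.14,-0.87,0,0,-0.1],
])

```text
time: 15.4
tool_pos: [0.4931, -0.2515, 0.1613]
tool_rot: [-3.141, 0.002, -0.168]
contact_force: [0.4, -1.1, -3.1]
opening: 0.0586
grip_force: 30.0
```

jog_arm([
  [-0.07,-0.44,0,0,-0.1],
  [-0.14,-0.87,0,0,-0.1],
])

```text
time: 15.6
tool_pos: [0.4818, -0.3211, 0.1611]
tool_rot: [-3.141, 0.002, -0.168]
contact_force: [0.1, 0.6, -2.2]
opening: 0.0585
grip_force: 30.0
```

jog_arm([
  [-0.07,-0.44,0,0,-0.1],
  [-0.15,-0.87,0,0,-0.1],
  [-0.15,-0.87,0,0,-0.1],
  [-0.15,-0.87,0,0,-0.1],
])

```text
time: 16.0
tool_pos: [0.4699, -0.3896, 0.1608]
tool_rot: [-3.14, 0.002, -0.17]
contact_force: [0.2, -0.1, -1.6]
opening: 0.0583
grip_force: 30.0
```

```bash
python3 - <<'E'
from h import *
s=readout.observe();print(s['tool_pos'],s['tool_rot'],s['opening']);im,c=snap('wrist','w5.png');t,ct=snap('scene','s5.png')
for p in([.4703,-.3933,.088],[.5063,-.3933,.088],list(s['tool_pos'][:2])+[s['tool_pos'][2]+.018]): print(proj('wrist',p,c),proj('scene',p,ct))
cv2.imwrite('pics/m5.png',np.hstack([cv2.resize(im,(480,360)),cv2.copyMakeBorder(cv2.resize(t[100:320,60:300],(320,293)),0,67,0,0,0)]))
E
```

```text
[ 0.46992089 -0.38960818  0.16080655] [-3.14005256e+00  1.95384006e-03 -1.69752922e-01] 0.05829318175316467
[320.27276037 249.72997981] [180.71788973 190.26300243]
[309.90539027 190.68281343] [172.46467109 197.65051883]
[314.32737623 331.44066765] [173.88543897 154.41039544]
```

View pics/m5.png

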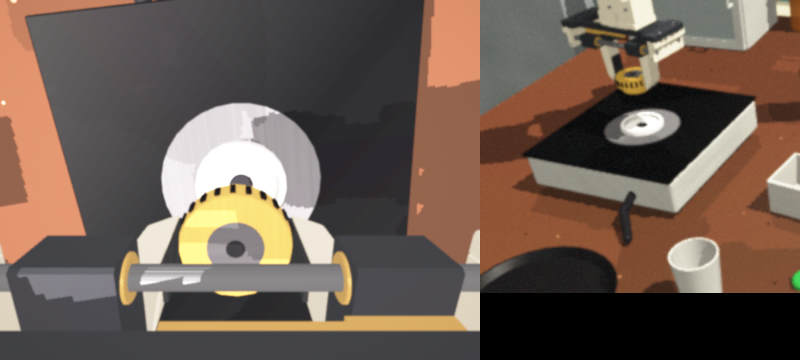

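The wrist view shows the crown top at full-image (315,332), matching the prediction, and the seat ring centred at column 321, where expected. I'll shift the last few mm and lower it.

jog_arm([
  [0,-0.05,0,0,-0.1],
  [0,-0.05,-0.4,0,-0.1],
  [0,-0.05,-0.7,0,-0.1],
  [0,-0.05,-0.78,0,-0.1],
  [0,-0.05,-0.78,0,-0.1],
  [0,-0.05,-0.78,0,-0.1],
  [0,-0.05,-0.78,0,-0.1],
])

```text
time: 16.8
tool_pos: [0.4715, -0.394, 0.1014]
tool_rot: [3.14, -0.002, -0.168]
contact_force: [0.7, -0.1, -2.8]
opening: 0.0587
grip_force: 30.0
```

jog_arm([
  [-0.01,0,-0.04,0,-0.1],
  [-0.01,0,-0.08,0,-0.1],
  [-0.01,0,-0.08,0,-0.1],
  [-0.01,0,-0.08,0,-0.1],
  [-0.01,0,-0.08,0,-0.1],
])

```text
time: 17.3
tool_pos: [0.47, -0.3935, 0.0935]
tool_rot: [3.141, -0.0, -0.168]
contact_force: [0.4, 0.7, -2.8]
opening: 0.0586
grip_force: 30.0
```

jog_arm([
  [0,0,-0.015,0,-0.1],
  [0,0,-0.03,0,-0.1],
  [0,0,-0.03,0,-0.1],
  [0,0,-0.03,0,-0.1],
])

```text
time: 17.7
tool_pos: [0.47, -0.3935, 0.0912]
tool_rot: [3.141, -0.0, -0.168]
contact_force: [-0.9, 0.6, 0.1]
opening: 0.0586
grip_force: 30.0
```

The load is off the wrist and z matches 0.081 + 0.010, so the crown is seated. Next I release it and lift clear.

jog_arm([
  [0,0,0,0,0.3],
  [0,0,0,0,0.4],
  [0,0,0,0,0.6],
  [0,0,0,0,1],
  [0,0,0,0,1],
  [0,0,0.3,0,1],
  [0,0,0.9,0,1],
  [0,0,0.9,0,1],
  [0,0,0.9,0,1],
])

```text
time: 18.6
tool_pos: [0.4704, -0.3939, 0.1643]
tool_rot: [3.14, -0.002, -0.168]
contact_force: [0.1, -0.6, 0.0]
opening: 0.0919
grip_force: 0.0
```

```bash
python3 - <<'E'
from h import *
s=readout.observe();print(s['tool_pos'],s['tool_rot'],s['opening']);im,c=snap('wrist','w6.png');t,ct=snap('scene','s6.png')
print(proj('wrist',[.470,-.3935,.109],c))
m=cv2.inRange(cv2.cvtColor(im,cv2.COLOR_BGR2HSV),(15,90,70),(35,255,255));m[:130]=0
cs,_=cv2.findContours(m,0,1)
for k in cs:
  if cv2.contourArea(k)>800: print(cv2.minEnclosingCircle(k),cv2.boundingRect(k))
t4=cv2.imread('pics/t4.png');ct=cams.calibration('top')
m=cv2.inRange(t4,(0,0,0),(60,60,60));m=m[220:262,250:286]
k=max(cv2.findContours(m,0,1)[0],key=cv2.contourArea)
(u,v),r=cv2.minEnclosingCircle(k);print('cap',u+250,v+220,r*2000*1.07/511,ray('top',u+250,v+220,.013,ct))
cw=c;cv2.imwrite('pics/m6.png',cv2.resize(im,(480,360)))
E
```

```text
[ 0.47042903 -0.39389371  0.16433366] [ 3.13968926e+00 -2.40849877e-03 -1.68036858e-01] 0.09191928553421132
[313.30491023 263.24204731]
((466.52752685546875, 431.0), 172.76223754882812) (294, 420, 346, 22)
((531.0, 370.5), 36.88166809082031) (511, 335, 40, 72)
((96.5, 370.5), 37.020362854003906) (77, 335, 40, 72)
((314.0880432128906, 257.49456787109375), 53.52071762084961) (264, 207, 103, 93)
cap 265.4352111816406 240.1281681060791 49.64907756290324 [0.54334799 0.09908236 0.013     ]
```

View pics/m6.png

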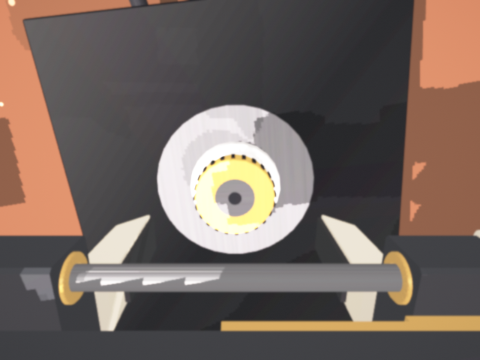

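The crown sits in the seat, its centre hole at full-image (313,264) against a prediction of (313,263). Next is the cap.

jog_arm([
  [0.06,0.4,0,0,1],
  [0.13,0.88,0,0,1],
])

```text
time: 18.9
tool_pos: [0.4794, -0.3228, 0.161]
tool_rot: [-3.14, 0.002, -0.171]
contact_force: [0.6, 0.4, 0.1]
opening: 0.0916
grip_force: 0.0
```

jog_arm([
  [0.06,0.44,0,0,1],
  [0.13,0.88,0,0,1],
])

```text
time: 19.1
tool_pos: [0.49, -0.2508, 0.1614]
tool_rot: [-3.14, 0.003, -0.168]
contact_force: [-0.2, -0.1, -0.3]
opening: 0.0918
grip_force: 0.0
```

jog_arm([
  [0.06,0.44,0,0,1],
  [0.13,0.88,0,0,1],
])

```text
time: 19.3
tool_pos: [0.5004, -0.1804, 0.1615]
tool_rot: [-3.141, 0.003, -0.168]
contact_force: [0.4, 0.0, -0.2]
opening: 0.0919
grip_force: 0.0
```

jog_arm([
  [0.06,0.44,0,0,1],
  [0.13,0.88,0,0,1],
])

```text
time: 19.5
tool_pos: [0.5107, -0.1101, 0.1616]
tool_rot: [-3.141, 0.003, -0.168]
contact_force: [1.0, -0.1, 0.5]
opening: 0.0919
grip_force: 0.0
```

jog_arm([
  [0.06,0.44,0,0,1],
  [0.13,0.88,0,0,1],
])

```text
time: 19.7
tool_pos: [0.5211, -0.0398, 0.1616]
tool_rot: [-3.142, 0.003, -0.168]
contact_force: [0.9, -0.2, -0.4]
opening: 0.0917
grip_force: 0.0
```

jog_arm([
  [0.06,0.44,0,0,1],
  [0.13,0.88,0,0,1],
])

```text
time: 19.9
tool_pos: [0.5315, 0.0305, 0.1616]
tool_rot: [3.141, 0.003, -0.168]
contact_force: [-0.6, -0.0, -0.9]
opening: 0.0917
grip_force: 0.0
```

jog_arm([
  [0.06,0.44,0,0,1],
  [0.13,0.88,-0.3,0,1],
  [0.13,0.88,-0.7,0,1],
  [0.13,0.88,-0.7,0,1],
  [0.13,0.88,-0.7,0,1],
])

```text
time: 20.4
tool_pos: [0.542, 0.0991, 0.1062]
tool_rot: [3.141, 0.003, -0.168]
contact_force: [-0.2, 0.3, 0.3]
opening: 0.0918
grip_force: 0.0
```

```bash
python3 - <<'E'
from h import *
s=readout.observe();print(s['tool_pos'],s['tool_rot'],s['opening']);im,c=snap('wrist','w7.png')
print(proj('wrist',[.5433,.0985,.016],c))
m=cv2.inRange(im,(0,0,0),(75,75,75));m[310:]=0;m[:120]=0
for k in cv2.findContours(m,0,1)[0]:
  if cv2.contourArea(k)>800:
    (u,v),r=cv2.minEnclosingCircle(k);e=cv2.fitEllipse(k);print(u,v,r,cv2.boundingRect(k),e,ray('wrist',*e[0],.012,c))
cv2.imwrite('pics/m7.png',cv2.resize(im,(480,360)))
E
```

```text
[0.54203922 0.0990902  0.10623472] [ 3.14073926e+00  2.90562251e-03 -1.68120239e-01] 0.09179460817639234
[314.44698609 239.89326873]
311.62420654296875 236.68789672851562 40.70381546020508 (272, 197, 80, 80) ((311.5121765136719, 236.33509826660156), (78.31578063964844, 79.80863189697266), 88.56204223632812) [0.54468232 0.10016384 0.012     ]
422.6247253417969 139.5 217.25228881835938 (206, 120, 434, 40) ((540.7059326171875, 143.84146118164062), (31.412654876708984, 548.1183471679688), 88.51375579833984) [ 0.57908377 -0.04483332  0.012     ]
```

View pics/m7.png

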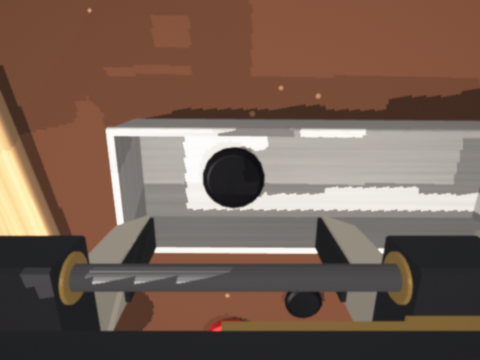

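The cap is at full-image (312,236), or about (0.544, 0.100). I'll centre on it and descend to the tray floor.

jog_arm([
  [0.02,0,-0.5,0,1],
  [0.02,0,-1,0,1],
  [0.02,0,-1,0,1],
  [0.02,0,-1,0,1],
  [0.02,0,-1,0,1],
])

```text
time: 20.95
tool_pos: [0.5462, 0.0991, 0.0296]
tool_rot: [-3.141, -0.004, -0.169]
contact_force: [-0.5, 0.0, 0.2]
opening: 0.0916
grip_force: 0.0
```

jog_arm([
  [0,0,-0.12,0,1],
  [0,0,-0.18,0,1],
  [0,0,-0.18,0,1],
  [0,0,-0.18,0,1],
])

```text
time: 21.35
tool_pos: [0.5443, 0.0994, 0.0126]
tool_rot: [3.141, 0.0, -0.168]
contact_force: [-0.3, 0.0, 0.5]
opening: 0.0918
grip_force: 0.0
```

Another 6 mm down, then close.

jog_arm([
  [0,0,-0.05,0,1],
  [0,0,-0.08,0,1],
  [0,0,-0.08,0,1],
  [0,0,-0.08,0,1],
])

```text
time: 21.75
tool_pos: [0.5443, 0.0994, 0.0061]
tool_rot: [3.141, 0.0, -0.168]
contact_force: [-0.0, -0.3, -0.1]
opening: 0.0917
grip_force: 0.0
```

jog_arm([
  [0,0,0,0,0.6],
  [0,0,0,0,0.3],
  [0,0,0,0,0.1],
  [0,0,0,0,0],
  [0,0,0,0,-0.3],
  [0,0,0,0,-0.3],
  [0,0,0,0,-0.3],
  [0,0,0,0,-0.3],
  [0,0,0,0,-0.3],
], squeeze=25)

```text
time: 22.65
tool_pos: [0.5444, 0.0994, 0.0062]
tool_rot: [3.142, -0.0, -0.168]
contact_force: [-1.4, 0.5, 0.6]
opening: 0.052
grip_force: 25.0
```

jog_arm([
  [0,0,0.1,0,-0.3],
  [0,0,0.5,0,-0.3],
  [0,0,1,0,-0.3],
  [0,0,1,0,-0.3],
])

```text
time: 23.05
tool_pos: [0.5477, 0.0995, 0.0916]
tool_rot: [-3.14, -0.01, -0.168]
contact_force: [1.1, 0.6, -2.0]
opening: 0.0521
grip_force: 25.0
```

jog_arm([
  [-0.06,-0.4,0.4,0,-0.3],
  [-0.13,-0.88,0.9,0,-0.3],
])

```text
time: 23.25
tool_pos: [0.5331, 0.033, 0.1537]
tool_rot: [3.141, 0.004, -0.166]
contact_force: [1.2, -1.6, -0.7]
opening: 0.0524
grip_force: 25.0
```

jog_arm([
  [-0.06,-0.44,0,0,-0.3],
  [-0.13,-0.88,0,0,-0.3],
])

```text
time: 23.45
tool_pos: [0.5242, -0.0387, 0.1552]
tool_rot: [3.141, -0.002, -0.168]
contact_force: [-0.3, 0.7, -1.5]
opening: 0.0522
grip_force: 25.0
```

jog_arm([
  [-0.06,-0.44,0,0,-0.3],
  [-0.13,-0.88,0,0,-0.3],
])

```text
time: 23.65
tool_pos: [0.5131, -0.1092, 0.154]
tool_rot: [3.142, 0.0, -0.168]
contact_force: [-0.2, -0.4, -1.7]
opening: 0.0525
grip_force: 25.0
```

jog_arm([
  [-0.06,-0.44,0,0,-0.3],
  [-0.13,-0.88,0,0,-0.3],
])

```text
time: 23.85
tool_pos: [0.5026, -0.1796, 0.1538]
tool_rot: [-3.141, 0.001, -0.168]
contact_force: [0.4, -0.5, -0.9]
opening: 0.0524
grip_force: 25.0
```

jog_arm([
  [-0.06,-0.44,0,0,-0.3],
  [-0.13,-0.88,0,0,-0.3],
])

```text
time: 24.05
tool_pos: [0.4923, -0.2499, 0.1538]
tool_rot: [-3.141, 0.001, -0.168]
contact_force: [0.8, -0.4, -0.8]
opening: 0.0525
grip_force: 25.0
```

jog_arm([
  [-0.06,-0.44,0,0,-0.3],
  [-0.13,-0.88,0,0,-0.3],
])

```text
time: 24.25
tool_pos: [0.4819, -0.3203, 0.1537]
tool_rot: [-3.141, 0.001, -0.168]
contact_force: [-0.8, 0.4, -0.9]
opening: 0.0525
grip_force: 25.0
```

jog_arm([
  [-0.06,-0.44,0,0,-0.3],
  [-0.14,-0.88,0,0,-0.3],
  [-0.14,-0.88,0,0,-0.3],
  [-0.14,-0.88,0,0,-0.3],
])

```text
time: 24.65
tool_pos: [0.4706, -0.3896, 0.1533]
tool_rot: [-3.14, 0.001, -0.17]
contact_force: [-0.7, 0.2, -1.7]
opening: 0.0527
grip_force: 25.0
```

```bash
python3 - <<'E'
from h import *
s=readout.observe();print(s['tool_pos'],s['tool_rot'],s['opening']);im,c=snap('wrist','w8.png')
print(proj('wrist',[.470,-.3935,.109],c))
p=s['tool_pos'].copy();p[2]+=.010;print(proj('wrist',p,c))
cv2.imwrite('pics/m8.png',cv2.resize(im,(480,360)))
E
```

```text
[ 0.47063534 -0.38963857  0.15328527] [-3.14043365e+00  1.21350614e-03 -1.69744843e-01] 0.052661514436309356
[321.5729452 269.6246991]
[314.24208928 320.99166424]
```

View pics/m8.png

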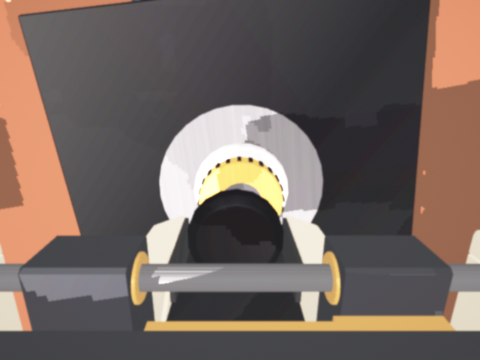

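The cap is held level at full-image about (314,317), a little off its target over the crown. I'll check its offset along the tool's x from the far edge.

```bash
python3 - <<'E'
from h import *
c=cams.calibration('wrist');im=cv2.imread('pics/w8.png')
col=im[225:300,310:318].astype(float).mean((1,2));print(np.round(col[:60:2]))
s=readout.observe();p=s['tool_pos'];y=s['tool_rot'][2];tx=np.array([np.cos(y),np.sin(y),0])
for r,z in((.027,.007),(.022,.010),(.027,-.002)):print(r,z,[proj('wrist',p+tx*(r+d)+[0,0,z],c).round(1).tolist() for d in(0,.002,.004)])
# yellow crown far edge: top ring
E
```

```text
[208. 208. 208. 208. 208. 208. 208. 208. 208. 205. 176. 142. 137. 110.
  42.  31.  32.  35.  39.  41.  43.  44.  47.  51.  54.  42.  35.  34.
  34.  34.]
0.027 0.007 [[314.4, 255.4], [314.4, 250.6], [314.4, 245.7]]
0.022 0.01 [[314.4, 270.3], [314.4, 265.5], [314.4, 260.6]]
0.027 -0.002 [[314.4, 247.8], [314.4, 243.2], [314.4, 238.5]]
```

jog_arm([
  [0.02,-0.05,0,0,-0.3],
  [0.02,-0.05,-0.2,0,-0.3],
  [0.02,-0.05,-0.4,0,-0.3],
  [0.02,-0.05,-0.48,0,-0.3],
  [0.02,-0.05,-0.48,0,-0.3],
  [0.02,-0.05,-0.48,0,-0.3],
  [0.02,-0.05,-0.48,0,-0.3],
])

```text
time: 25.4
tool_pos: [0.4735, -0.3937, 0.1167]
tool_rot: [3.14, -0.001, -0.168]
contact_force: [1.2, -0.5, -1.3]
opening: 0.0524
grip_force: 25.0
```

jog_arm([
  [0,0,0,0,-0.3],
  [0,0,0,0,-0.3],
])

```text
time: 25.6
tool_pos: [0.4731, -0.3936, 0.1162]
tool_rot: [3.141, -0.001, -0.168]
contact_force: [0.0, -0.2, -1.3]
opening: 0.0521
grip_force: 25.0
```

jog_arm([
  [-0.01,0,-0.03,0,-0.3],
  [-0.01,0,-0.05,0,-0.3],
  [-0.01,0,-0.05,0,-0.3],
  [-0.01,0,-0.05,0,-0.3],
])

```text
time: 26.0
tool_pos: [0.4721, -0.3934, 0.1115]
tool_rot: [-3.141, 0.0, -0.168]
contact_force: [0.5, -0.3, -1.4]
opening: 0.0523
grip_force: 25.0
```

jog_arm([
  [0,0,-0.01,0,-0.3],
  [0,0,-0.01,0,-0.3],
  [0,0,-0.01,0,-0.3],
])

```text
time: 26.3
tool_pos: [0.4722, -0.3936, 0.1112]
tool_rot: [3.141, -0.0, -0.168]
contact_force: [-0.6, 0.8, 1.6]
opening: 0.0525
grip_force: 25.0
```

jog_arm([
  [0,0,0,0,0.15],
  [0,0,0,0,0.25],
  [0,0,0,0,0.4],
  [0,0,0,0,0.7],
  [0,0,0,0,1],
  [0,0,0,0,1],
  [0,0,0.3,0,1],
  [0,0,0.8,0,1],
  [0,0,0.8,0,1],
  [0,0,0.8,0,1],
])

```text
time: 27.3
tool_pos: [0.4724, -0.3938, 0.1758]
tool_rot: [3.14, -0.002, -0.168]
contact_force: [0.4, 0.3, 0.5]
opening: 0.0918
grip_force: 0.0
```

```bash
python3 - <<'E'
from h import *
s=readout.observe();print(s['tool_pos'],s['tool_rot'],s['opening']);im,c=snap('wrist','w9.png');t,ct=snap('scene','s9.png');snap('top','t9.png')
print(proj('wrist',[.470,-.3935,.121],c))
cv2.imwrite('pics/m9.png',np.hstack([cv2.resize(im,(480,360)),cv2.copyMakeBorder(cv2.resize(t[130:240,120:240],(320,293)),0,67,0,0,0)]))
E
```

```text
[ 0.47244987 -0.39379861  0.17580442] [ 3.14015054e+00 -1.75730875e-03 -1.67978789e-01] 0.09179085336588075
[314.1436305 266.8678059]
```

View pics/m9.png

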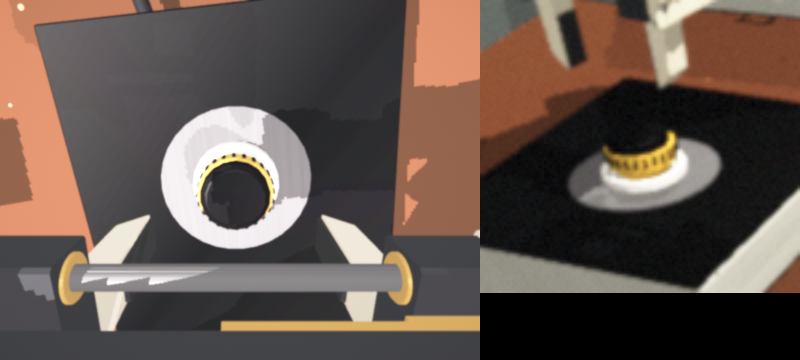

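The cap lies flat on the crown with a brass rim showing all round, at about full-image (315,262) against a prediction of (314,267). Now I put the tub back.

jog_arm([
  [-0.04,0.4,0,0,1],
  [-0.07,0.98,0,0,1],
])

```text
time: 27.65
tool_pos: [0.4657, -0.3155, 0.1731]
tool_rot: [-3.141, 0.002, -0.171]
contact_force: [1.5, 0.5, -0.6]
opening: 0.0917
grip_force: 0.0
```

jog_arm([
  [-0.04,0.49,0,0,1],
  [-0.07,0.98,0,0,1],
])

```text
time: 27.85
tool_pos: [0.46, -0.2348, 0.1737]
tool_rot: [-3.141, 0.002, -0.168]
contact_force: [0.4, 0.5, 0.1]
opening: 0.092
grip_force: 0.0
```

jog_arm([
  [-0.04,0.49,0,0,1],
  [-0.07,0.98,0,0,1],
])

```text
time: 28.05
tool_pos: [0.4544, -0.1565, 0.1739]
tool_rot: [-3.141, 0.002, -0.168]
contact_force: [1.1, 0.3, 0.7]
opening: 0.0917
grip_force: 0.0
```

jog_arm([
  [-0.04,0.49,0,0,1],
  [-0.07,0.98,0,0,1],
])

```text
time: 28.25
tool_pos: [0.4488, -0.0782, 0.174]
tool_rot: [-3.141, 0.002, -0.168]
contact_force: [0.1, 0.8, 0.6]
opening: 0.0921
grip_force: 0.0
```

jog_arm([
  [-0.04,0.49,0,0,1],
  [-0.07,0.98,0,0,1],
])

```text
time: 28.45
tool_pos: [0.4431, 0.0001, 0.174]
tool_rot: [3.141, 0.002, -0.168]
contact_force: [0.7, 0.6, -0.1]
opening: 0.0919
grip_force: 0.0
```

jog_arm([
  [-0.04,0.49,0,0,1],
  [-0.07,0.98,0,0,1],
])

```text
time: 28.65
tool_pos: [0.4375, 0.0784, 0.174]
tool_rot: [3.141, 0.002, -0.168]
contact_force: [0.8, -0.6, -0.1]
opening: 0.0915
grip_force: 0.0
```

jog_arm([
  [-0.04,0.49,0,0,1],
  [-0.07,0.98,0,0,1],
])

```text
time: 28.85
tool_pos: [0.4319, 0.1568, 0.174]
tool_rot: [3.141, 0.002, -0.168]
contact_force: [0.7, -0.0, -0.3]
opening: 0.0918
grip_force: 0.0
```

jog_arm([
  [-0.04,0.49,0,0,1],
  [-0.07,0.98,0,0,1],
])

```text
time: 29.05
tool_pos: [0.4264, 0.2351, 0.1739]
tool_rot: [3.14, 0.002, -0.168]
contact_force: [1.1, -0.2, 0.4]
opening: 0.0917
grip_force: 0.0
```

jog_arm([
  [-0.04,0.49,0,0,1],
  [-0.1,0.98,0,0,1],
  [-0.1,0.98,0,0,1],
  [-0.1,0.98,0,0,1],
])

```text
time: 29.45
tool_pos: [0.4185, 0.3122, 0.1737]
tool_rot: [3.14, 0.002, -0.166]
contact_force: [1.0, -0.6, 0.2]
opening: 0.0916
grip_force: 0.0
```

```bash
python3 - <<'E'
from h import *
s=readout.observe();print(s['tool_pos'],s['tool_rot'],s['opening']);im,c=snap('wrist','w10.png')
print(proj('wrist',[.4193,.3151,.110],c))
m=cv2.inRange(cv2.cvtColor(im,cv2.COLOR_BGR2HSV),(0,0,170),(180,60,255));m[330:]=0
for k in cv2.findContours(m,0,1)[0]:
  if cv2.contourArea(k)>2500:
    (u,v),r=cv2.minEnclosingCircle(k);print(u,v,r,cv2.boundingRect(k),ray('wrist',u,v,.110,c))
# earlier lid pos on board from top, and cap/crown from top
t=cv2.imread('pics/t9.png');h=cv2.cvtColor(t,cv2.COLOR_BGR2HSV);m=cv2.inRange(h,(0,0,200),(180,60,255));m[:,200:]=0;m[:270]=0
for k in cv2.findContours(m,0,1)[0]:
  if cv2.contourArea(k)>300:
    (u,v),r=cv2.minEnclosingCircle(k);print('top',u,v,r,ray('top',u,v,.110))
E
```

```text
[0.41850185 0.31223094 0.173705  ] [ 3.13970215e+00  1.72333865e-03 -1.65930768e-01] 0.09155658302157273
[308.67894115 256.21094434]
310.6756896972656 245.0 62.514286041259766 (254, 184, 113, 124) [0.42580097 0.31284296 0.11      ]
560.5949096679688 25.5 82.44770812988281 (481, 0, 159, 52) [0.51655914 0.17482117 0.11      ]
128.5 144.5 162.118896484375 (55, 0, 148, 291) [0.4965844 0.3979057 0.11     ]
top 148.77928161621094 305.1216125488281 17.265127182006836 [0.4182021 0.3127211 0.11     ]
top 110.0 304.4637756347656 34.594200134277344 [0.42060613 0.38556798 0.11      ]
```

jog_arm([
  [0,0.03,0,0,1],
  [0,0.03,-0.5,0,1],
  [0,0.03,-1,0,1],
  [0,0.03,-1,0,1],
  [0,0.03,-1,0,1],
])

```text
time: 30.0
tool_pos: [0.4197, 0.3138, 0.0953]
tool_rot: [3.141, 0.001, -0.169]
contact_force: [0.2, -0.4, 0.2]
opening: 0.0915
grip_force: 0.0
```

jog_arm([
  [0,0,-0.08,0,1],
  [0,0,-0.08,0,1],
  [0,0,-0.08,0,1],
])

```text
time: 30.3
tool_pos: [0.4199, 0.3148, 0.0896]
tool_rot: [-3.14, -0.001, -0.168]
contact_force: [-0.6, 0.5, -0.2]
opening: 0.0918
grip_force: 0.0
```

jog_arm([
  [0,0,-0.05,0,1],
  [0,0,-0.05,0,0.6],
  [0,0,-0.05,0,0.3],
  [0,0,-0.05,0,0],
  [0,0,-0.05,0,-0.1],
  [0,0,-0.05,0,-0.1],
  [0,0,-0.05,0,-0.1],
  [0,0,-0.05,0,-0.1],
], squeeze=20)

```text
time: 31.1
tool_pos: [0.4193, 0.3145, 0.0845]
tool_rot: [3.141, 0.0, -0.168]
contact_force: [0.4, -1.1, 0.2]
opening: 0.063
grip_force: 20.0
```

jog_arm([
  [0,0,0.2,0,-0.1],
  [0,0,0.6,0,-0.1],
  [0,0,0.9,0,-0.1],
  [0,0,0.9,0,-0.1],
])

```text
time: 31.5
tool_pos: [0.421, 0.3155, 0.1595]
tool_rot: [-3.138, -0.005, -0.168]
contact_force: [-1.5, 0.4, -1.7]
opening: 0.0632
grip_force: 20.0
```

jog_arm([
  [0.18,-0.4,0,0,-0.1],
  [0.38,-0.88,0,0,-0.1],
])

```text
time: 31.7
tool_pos: [0.449, 0.2442, 0.1553]
tool_rot: [3.141, 0.001, -0.165]
contact_force: [-0.2, -0.7, -1.6]
opening: 0.0633
grip_force: 20.0
```

jog_arm([
  [0.18,-0.44,0,0,-0.1],
  [0.38,-0.89,0,0,-0.1],
])

```text
time: 31.9
tool_pos: [0.4797, 0.1715, 0.1551]
tool_rot: [3.141, 0.002, -0.168]
contact_force: [0.5, -0.4, -0.7]
opening: 0.0632
grip_force: 20.0
```

jog_arm([
  [0.18,-0.44,0,0,-0.1],
  [0.38,-0.89,0,0,-0.1],
])

```text
time: 32.1
tool_pos: [0.5101, 0.1003, 0.1551]
tool_rot: [3.141, 0.002, -0.168]
contact_force: [0.7, -0.3, -1.5]
opening: 0.0631
grip_force: 20.0
```

jog_arm([
  [0.18,-0.44,0,0,-0.1],
  [0.38,-0.89,0,0,-0.1],
  [0.38,-0.89,0,0,-0.1],
  [0.38,-0.89,-0.4,0,-0.1],
  [0.38,-0.89,-0.8,0,-0.1],
  [0.38,-0.89,-0.8,0,-0.1],
  [0.38,-0.89,-0.8,0,-0.1],
])

```text
time: 32.8
tool_pos: [0.5403, 0.031, 0.092]
tool_rot: [3.141, 0.002, -0.168]
contact_force: [-0.1, -0.2, -1.2]
opening: 0.063
grip_force: 20.0
```

jog_arm([
  [0,0,-0.12,0,-0.1],
  [0,0,-0.18,0,-0.1],
  [0,0,-0.2,0,-0.1],
  [0,0,-0.2,0,-0.1],
  [0,0,-0.2,0,-0.1],
])

```text
time: 33.3
tool_pos: [0.5412, 0.0305, 0.0768]
tool_rot: [3.142, -0.001, -0.168]
contact_force: [0.1, -0.0, -1.4]
opening: 0.0628
grip_force: 20.0
```

jog_arm([
  [0,0,-0.02,0,-0.1],
  [0,0,-0.04,0,-0.1],
  [0,0,-0.04,0,-0.1],
  [0,0,-0.04,0,-0.1],
])

```text
time: 33.7
tool_pos: [0.5411, 0.0305, 0.0735]
tool_rot: [3.142, -0.0, -0.168]
contact_force: [0.4, 0.1, 1.0]
opening: 0.0632
grip_force: 20.0
```

jog_arm([
  [0,0,0,0,0.3],
  [0,0,0,0,0.6],
  [0,0,0,0,1],
  [0,0,0,0,1],
  [0,0,0.3,0,1],
  [0,0,0.9,0,1],
  [0,0,1,0,1],
])

```text
time: 34.4
tool_pos: [0.5436, 0.0304, 0.1581]
tool_rot: [-3.141, -0.009, -0.168]
contact_force: [0.3, -0.1, 0.3]
opening: 0.0916
grip_force: 0.0
```

```bash
python3 - <<'E'
from h import *
t=cv2.imread('pics/t9.png');c=cams.calibration('top');h=cv2.cvtColor(t,cv2.COLOR_BGR2HSV)
m=cv2.inRange(h,(0,0,120),(180,70,255));m[:,:85]=0;m[:,132:]=0;m[:215]=0;m[345:]=0
k=max(cv2.findContours(m,0,1)[0],key=cv2.contourArea);x,y,w,hh=cv2.boundingRect(k);print(x,y,w,hh)
P=[]
for v in range(220,y+hh,5):
    u=np.nonzero(m[v])[0]
    if len(u): P.append(ray('top',u.mean(),v,.026,c)[:2])
P=np.array(P);f=np.polyfit(P[:,0],P[:,1],1);print('slope',f,'y at x=.52',np.polyval(f,.52))
print('end',ray('top',x+w/2,y+hh,.02,c))
E
```

```text
92 215 37 125
slope [0.01676035 0.40961283] y at x=.52 0.41832821460677594
end [0.34203131 0.41795091 0.02      ]
```

jog_arm([
  [0,0.4,0,0.05,0.5],
  [-0.05,0.97,0,0.11,0],
])

```text
time: 34.6
tool_pos: [0.5378, 0.1073, 0.1538]
tool_rot: [3.141, -0.002, 0.004]
contact_force: [0.4, 0.7, -0.7]
opening: 0.0799
grip_force: 0.0
```

jog_arm([
  [0,0.49,0,0,-0.2],
  [-0.05,0.97,0,0,-0.2],
])

```text
time: 34.8
tool_pos: [0.5329, 0.1872, 0.1531]
tool_rot: [3.142, -0.0, 0.005]
contact_force: [0.7, -0.5, 0.6]
opening: 0.0643
grip_force: 0.0
```

jog_arm([
  [0,0.49,0,0,-0.2],
  [-0.06,0.97,0,0,-0.2],
])

```text
time: 35.0
tool_pos: [0.5281, 0.2649, 0.1529]
tool_rot: [3.142, -0.0, 0.005]
contact_force: [0.6, 0.0, -0.5]
opening: 0.0486
grip_force: 0.0
```

jog_arm([
  [0,0.49,0,0,-0.2],
  [-0.06,0.97,0,0,-0.2],
])

```text
time: 35.2
tool_pos: [0.5232, 0.3425, 0.1529]
tool_rot: [3.141, -0.0, 0.005]
contact_force: [0.8, -1.3, 0.1]
opening: 0.0374
grip_force: 0.0
```

jog_arm([
  [0,0.49,0,0,-0.2],
  [-0.06,0.97,-0.3,0,-0.2],
  [-0.06,0.97,-0.8,0,-0.2],
  [-0.06,0.97,-0.8,0,-0.2],
  [-0.06,0.97,-0.8,0,-0.2],
])

```text
time: 35.7
tool_pos: [0.5183, 0.4179, 0.0889]
tool_rot: [3.14, 0.002, 0.005]
contact_force: [0.3, 0.1, 0.5]
opening: 0.0366
grip_force: 0.0
```

```bash
python3 - <<'E'
from h import *
s=readout.observe();print(s['tool_pos'],s['tool_rot'],s['opening']);im,c=snap('wrist','w11.png')
for x in(-.05,0,.05):print(proj('wrist',[.519+x,.419,.028],c))
cv2.imwrite('pics/m11.png',cv2.resize(im,(480,360)))
E
```

```text
[0.51826829 0.41792914 0.08889435] [3.14015248e+00 1.75280851e-03 4.60360624e-03] 0.03657063226318734
[311.94045559 334.98737991]
[312.31323517 257.34020652]
[312.73896384 168.66413824]
```

View pics/m11.png

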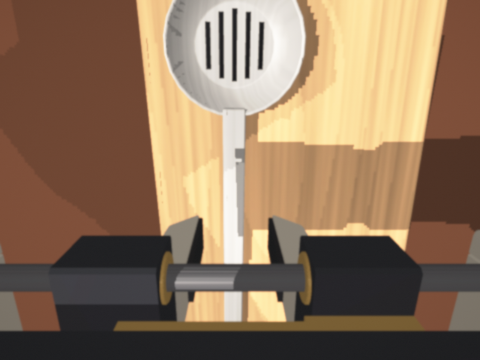

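The handle is centred at full-image column 312 and the joint at (313,147) puts the balance point at x ≈ 0.518, under the TCP. Lowering and gripping.

jog_arm([
  [0,0.01,-0.4,0,-0.2],
  [0,0.01,-0.78,0,-0.2],
  [0,0.01,-0.78,0,-0.2],
  [0,0.01,-0.78,0,-0.2],
  [0,0.01,-0.78,0,-0.2],
])

```text
time: 36.25
tool_pos: [0.5203, 0.4199, 0.0299]
tool_rot: [-3.139, -0.004, 0.004]
contact_force: [0.2, -0.4, 0.1]
opening: 0.0369
grip_force: 0.0
```

jog_arm([
  [0,0,0,0,-0.2],
  [0,0,0,0,-0.2],
])

```text
time: 36.45
tool_pos: [0.5192, 0.4197, 0.0285]
tool_rot: [-3.14, -0.002, 0.005]
contact_force: [-0.0, 0.3, -0.2]
opening: 0.0369
grip_force: 0.0
```

jog_arm([
  [0,0,-0.06,0,-0.2],
  [0,0,-0.11,0,-0.2],
  [0,0,-0.11,0,-0.2],
  [0,0,-0.11,0,-0.2],
])

```text
time: 36.85
tool_pos: [0.5183, 0.4192, 0.0177]
tool_rot: [3.141, 0.001, 0.005]
contact_force: [1.1, -0.2, 0.2]
opening: 0.0368
grip_force: 0.0
```

jog_arm([
  [0,0,0,0,-0.5],
  [0,0,0,0,-1],
  [0,0,0,0,-1],
  [0,0,0,0,-1],
  [0,0,0,0,-1],
], squeeze=25)

```text
time: 37.35
tool_pos: [0.5186, 0.4193, 0.0182]
tool_rot: [3.142, -0.0, 0.005]
contact_force: [0.5, 0.0, -0.1]
opening: 0.0151
grip_force: 25.0
```

jog_arm([
  [0,0,0.1,0,-1],
  [0,0,0.4,0,-1],
  [0,0,0.8,0,-1],
  [0,0,1,0,-1],
  [0,0,1,0,-1],
])

```text
time: 37.85
tool_pos: [0.52, 0.4203, 0.1015]
tool_rot: [-3.139, -0.005, 0.005]
contact_force: [0.2, 0.1, -1.6]
opening: 0.0154
grip_force: 25.0
```

jog_arm([
  [0.06,-0.4,0.2,-0.05,-1],
  [0.12,-0.96,0.25,-0.05,-1],
])

```text
time: 38.05
tool_pos: [0.5278, 0.3434, 0.1181]
tool_rot: [-3.141, -0.001, -0.073]
contact_force: [0.6, -0.6, -1.1]
opening: 0.0154
grip_force: 25.0
```

jog_arm([
  [0.06,-0.48,0,-0.05,-1],
  [0.13,-0.97,0,-0.1,-1],
])

```text
time: 38.25
tool_pos: [0.5377, 0.2633, 0.117]
tool_rot: [3.14, 0.002, -0.234]
contact_force: [0.9, 0.2, -2.0]
opening: 0.0155
grip_force: 25.0
```

jog_arm([
  [0.06,-0.48,0,0,-1],
  [0.13,-0.97,0,0,-1],
])

```text
time: 38.45
tool_pos: [0.5481, 0.1857, 0.1169]
tool_rot: [3.141, 0.002, -0.231]
contact_force: [0.6, -0.3, -1.2]
opening: 0.0154
grip_force: 25.0
```

jog_arm([
  [0.06,-0.48,0,0,-1],
  [0.12,-0.96,0,0,-1],
  [0.12,-0.96,0,0,-1],
  [0.12,-0.96,-0.2,0,-1],
  [0.12,-0.96,-0.4,0,-1],
  [0.12,-0.96,-0.4,0,-1],
  [0.12,-0.96,-0.4,0,-1],
])

```text
time: 39.15
tool_pos: [0.5581, 0.111, 0.0856]
tool_rot: [3.141, 0.002, -0.23]
contact_force: [-0.2, 0.6, -1.7]
opening: 0.0156
grip_force: 25.0
```

```bash
python3 - <<'E'
from h import *
im,c=snap('top','t12.png');s,c=snap('scene','s12.png');a=cv2.resize(im[150:335,205:395],(400,390));b=cv2.resize(s[180:370,260:455],(400,390))
cv2.imwrite('pics/m12.png',np.hstack([a,b]))
E
```

```text
(no output)
```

View pics/m12.png

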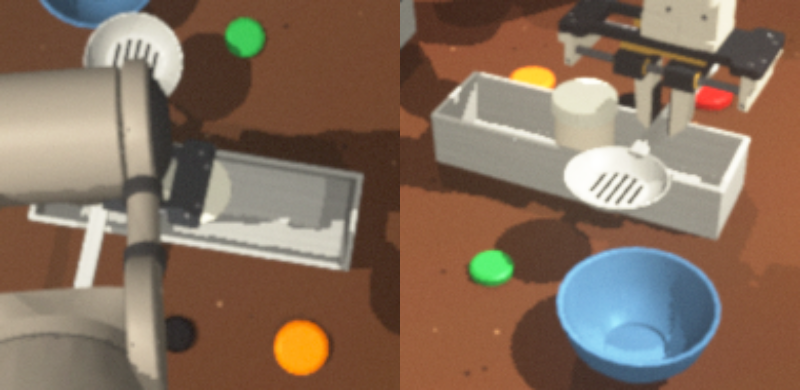

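The ladle hangs across the tray at its original slant, dish at (135,60) in the left crop, with the tub upright in the tray. Lowering it now.

jog_arm([
  [0,0,-0.15,0,-1],
  [0,0,-0.28,0,-1],
  [0,0,-0.32,0,-1],
  [0,0,-0.32,0,-1],
  [0,0,-0.32,0,-1],
])

```text
time: 39.75
tool_pos: [0.5586, 0.1105, 0.0604]
tool_rot: [3.141, 0.0, -0.231]
contact_force: [-0.1, -0.1, -1.5]
opening: 0.0155
grip_force: 25.0
```

jog_arm([
  [0,0,-0.02,0,-1],
  [0,0,-0.04,0,-1],
  [0,0,-0.04,0,-1],
  [0,0,-0.04,0,-1],
])

```text
time: 40.15
tool_pos: [0.5586, 0.1105, 0.0574]
tool_rot: [3.142, -0.0, -0.231]
contact_force: [0.0, 0.2, -1.4]
opening: 0.015
grip_force: 25.0
```

jog_arm([
  [0,0,-0.015,0,-1],
  [0,0,-0.03,0,-1],
  [0,0,-0.03,0,-1],
  [0,0,-0.03,0,-1],
])

```text
time: 40.55
tool_pos: [0.5588, 0.1105, 0.0551]
tool_rot: [-3.141, -0.001, -0.231]
contact_force: [-0.2, -0.7, 2.0]
opening: 0.0154
grip_force: 25.0
```

Contact. Release gently, lift, and look.

jog_arm([
  [0,0,0,0,-0.6],
  [0,0,0,0,-0.5],
  [0,0,0,0,-0.3],
  [0,0,0,0,-0.3],
  [0,0,0.2,0,-0.3],
  [0,0,0.7,0,-0.3],
  [0,0,1,0,-0.3],
])

```text
time: 41.25
tool_pos: [0.5592, 0.1106, 0.137]
tool_rot: [-3.141, -0.002, -0.231]
contact_force: [0.5, 0.3, -0.0]
opening: 0.0322
grip_force: 0.0
```

jog_arm([
  [-0.3,0.4,0.4,0,-0.3],
  [-0.6,0.9,0.8,0,-0.3],
])

```text
time: 41.45
tool_pos: [0.5135, 0.1768, 0.1956]
tool_rot: [3.142, -0.0, -0.234]
contact_force: [-0.2, 0.3, 0.6]
opening: 0.0319
grip_force: 0.0
```

jog_arm([
  [-0.3,0.4,0.4,0,-0.3],
  [-0.6,0.9,0.8,0,-0.3],
])

```text
time: 41.65
tool_pos: [0.468, 0.2443, 0.2556]
tool_rot: [-3.141, -0.0, -0.232]
contact_force: [1.1, 0.9, -0.1]
opening: 0.0319
grip_force: 0.0
```

jog_arm([
  [0,0.4,0,0,-0.3],
  [0,0.9,0,0,-0.3],
])

```text
time: 41.85
tool_pos: [0.4689, 0.3166, 0.2559]
tool_rot: [-3.14, -0.003, -0.231]
contact_force: [0.4, 0.4, -0.7]
opening: 0.0321
grip_force: 0.0
```

jog_arm([
  [0,0.4,0,0,-0.3],
  [0,0.9,0,0,-0.3],
  [0,0.9,0,0,-0.3],
])

```text
time: 42.15
tool_pos: [0.4682, 0.3915, 0.2532]
tool_rot: [-3.141, 0.001, -0.227]
contact_force: [1.0, 0.0, 0.8]
opening: 0.0321
grip_force: 0.0
```

```bash
python3 - <<'E'
from h import *
im,c=snap('top','t13.png');s,_=snap('scene','s13.png')
a=cv2.resize(im[155:330,210:390],(400,389));b=cv2.resize(s[120:370,100:455],(400,282));b=cv2.copyMakeBorder(b,0,107,0,0,0)
cv2.imwrite('pics/m13.png',np.hstack([a,b]))
o=cv2.imread('pics/top0.png')
for n,i in(('old',o),('new',im)):
  h=cv2.cvtColor(i,cv2.COLOR_BGR2HSV);m=cv2.inRange(h,(0,0,225),(180,45,255));q=np.zeros_like(m);q[220:260,278:319]=m[220:260,278:319]
  k=max(cv2.findContours(q,0,1)[0],key=cv2.contourArea);(u,v),r=cv2.minEnclosingCircle(k);print(n,'tub',u,v,r,ray('top',u,v,.099,c))
  m=cv2.inRange(h,(0,0,150),(180,70,255));e=[]
  for v in(265,275,285,295,305,312):
    u=np.nonzero(m[v,225:262])[0];e.append(round(u.mean()+225,1) if len(u) else None)
  w=np.nonzero(m[300:330,236:241].any(1))[0];print('handle cols',e,'end row',300+w.max())
g=lambda i:cv2.minEnclosingCircle(max(cv2.findContours(cv2.inRange(cv2.cvtColor(i,cv2.COLOR_BGR2HSV),(15,90,70),(35,255,255))[225:315,470:560],0,1)[0],key=cv2.contourArea))
(u,v),r=g(im);print('crown',u+470,v+225,ray('top',u+470,v+225,.109,c),r*2*.979/511)
print(readout.observe()['tool_pos'])
E
```

```text
old tub 297.7340393066406 239.26596069335938 16.65469741821289 [0.53959619 0.02979024 0.099     ]
handle cols [np.float64(249.5), np.float64(247.0), np.float64(244.5), np.float64(242.0), np.float64(240.0), np.float64(238.0)] end row 318
new tub 298.0 238.5 16.37843894958496 [0.54107533 0.02925637 0.099     ]
handle cols [np.float64(251.5), np.float64(249.0), np.float64(246.5), np.float64(245.0), np.float64(241.0), np.float64(239.0)] end row 318
crown 515.808723449707 273.0268440246582 [ 0.46820575 -0.3889396   0.109     ] 0.06321359106612531
[0.46869396 0.3879306  0.25337628]
```

View pics/m13.png

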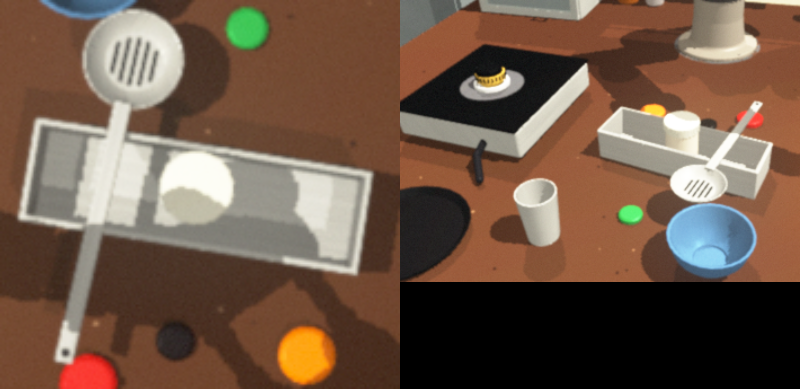

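The ladle and tub are back within about 3 mm of their starting pixels, the cap sits flat on the crown in the seat, and the bowl and tumbler look undisturbed. Handing in.

```bash
python3 -c "
from h import *
print(ticket.hand_in())"
```

```text
the job is handed in; nothing more can be done
None
```

I handed the job in at about 42 s of the 136 s allowed; the hand-in returned no verdict. The last camera views show the crown in the burner seat with the cap flat on it, the tub and ladle back within a few mm of their starts, and the bowl and tumbler apparently unmoved.

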